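# Fetch the optic mould from behind the colour containers

### The arm

A 6-joint arm with a two-finger parallel gripper is mounted at the origin on the work surface. World frame = base frame: x ahead of the robot, y to its left, z up, the work surface at z = 0. Lengths are in m, angles in rad, forces in N, time in s.
With the tool pointing down it reaches from about 0.4 to 0.825 m from the base axis. Payload 7 kg.
Tool frame: the origin (TCP) lies at the very end of the fingers, on their centre line; the grasp point (between the pads) lies 19 mm behind it (arm.grip_depth is the distance from the TCP to the grasp point, in m); z points along the fingers, y is the line along which they close (so a half turn about z gives the same grasp; the last joint's range is limited). The gripper opens to 88 mm and grips with 3 to 60 N. Pads are 19 mm wide; open, the fingers measure 130 mm over their backs; the gripper's body (78 mm by 193 mm) begins 47 mm behind the grasp point.
Start: joints at [-0.935, 0.359, 0.012, 0, -1.224, -0.288], TCP at [0.23, -0.635, 0.227] pointing down, gripper open.
Joint ranges: [-3.07, 3.07], [-1.43, 2.12], [-1.02, 1.25], [-3.03, 1.67], [-3.05, -0], [-3.03, 3.03]. Speed limits (rad/s): [2.39, 2.39, 3.01, 3.14, 3.14, 3.14].

### API

Orientations are given as a unit quaternion [x, y, z, w].
In Python, from station import arm, viewer, close_job gives the robot as it stands.
- The arm moves only by the tool send_rows, never from a script. Its argument "plan" is a list of rows, each a list of 3 entries, a list of its own where there are three numbers: the shift along the tool's x, y, z normalised to -1 to 1, where 1 is 0.025 m, then the turn, a rotation vector about the tool's x, y, z normalised to -1 to 1, where 1 is 0.12 rad, then the opening, from 0 (shut) to 1 (fully open). In form: [[[dx, dy, dz], [ax, ay, az], grip], ...]. A call has 1 to 5 rows; each row shifts and turns the commanded pose from where the row before left it, along the tool's axes as they then stand; what a row does not reach is not made up. A row lasts 1/12 s, in which the tool goes at most 41.7 mm and 7.16 degrees, less where a joint would pass 70% of its speed; a pose out of reach is approached as far as the arm can. A call with a number of a shift or a turn outside -1 to 1 is refused whole. A call with a gripper value outside its range is refused whole. The fingers move at their own pace and stop on an object; "newtons" is the grip in N (left out, the last holds). Time passes only in rows, so rows that do not move let the fingers close. It gives the time, the measured TCP pose, the force, the opening and the grip force at its end, in the units of the state.
- arm.get_obs(): the state, without advancing time (a new reading comes with each control period).
- viewer.read_camera(name): name is "scene" or "top" or "wrist"; returns a dict with "img" (420x560x3 uint8, red, green, blue), "z_map" (420x560 float32, m along the optical axis (not along the pixel's ray), 0 where there is no reading), "fx", "fy", "cx", "cy" (pixels), "eye" and "attitude" of the camera in the world. Camera axes: x right, y down, z forward; pixel columns grow to the right and rows downward; lengths in m; the calibration is good to about 2 mm. A picture is of the moment at which its call begins.
- close_job(): hands the job in; it is judged then, once.
The state is a dict: "time": time; "joints": joint angles; "dq": joint speeds; "effort": joint torques, N m; "tool_pos": TCP position; "tcp_rot": TCP orientation; "wrist_force": force on the tool from outside, world axes, zero at the start; "moment": the same for the moment, N m; "opening": finger opening in m; "finger_force": force on a finger pad.
Only numpy, scipy, OpenCV 4.12 (cv2) and the standard library are available. Lean on these libraries where they do the work, as an engineer would, in place of code of your own. Each camera call takes 0.05 s, during which the arm holds its last target. There are 200 camera calls.

### The job

The brass optic mould stands at the back of the wooden rack, hemmed in by three colour containers. Move all three containers upright onto the cork board, leaving the mould where it is meanwhile; then stand the mould upright inside the ring on the steel plate; and only then put each container back, upright, on the very spot where it stood at the start. Do not topple a container or the mould, and leave the small weight, the tweezers and the graphite block alone.

Things in the scene. Friction and masses are not known exactly. Their poses are not given: they have to be found in the camera images.
- mould: brass optic mould: an upright open-topped round cup, 62 mm outside diameter, 60 mm tall, 6 mm wall, with ribs inside; 0.4 kg; starts on the rack between the containers, near the rack's upstand. Origin: centre of its underside, z up.
- jar: round amber glass jar, 60 mm diameter up to 85 mm, then a 54 mm steel lid up to its top at 105 mm; about 0.3 kg; the widest and lowest container. Origin: centre of its underside, z up.
- shaker: slim round aluminium shaker, 46 mm diameter up to 130 mm, top at 140 mm slightly narrowed and perforated, with a dark band; about 0.25 kg; the tallest container. Origin: centre of its underside, z up.
- tin: square grey tin, 52 x 52 mm and 110 mm tall, with a small round black cap (32 mm diameter) up to 120 mm; about 0.3 kg. Origin: centre of its underside, z up, x and y square to its sides.
- rack: fixed low wooden rack, 190 mm (its x) by 260 mm (its y), top surface 20 mm above its origin; along its back edge (+x) a green steel upstand 6 mm thick, inner face at x = +82 mm, top 55 mm above the origin. Containers stand left, right and in front (-x) of the mould, in any order. Origin: centre of its underside, on the bench top.
- board: fixed flat cork board, the side area, 150 mm (its x) by 250 mm (its y), top 12 mm above its origin, with a pale wooden strip across each end. The tweezers lie along its back edge (+x). Origin: centre of its underside.
- seat: fixed steel plate with a raised grey ring in which the mould is to stand: ring 84 mm inside, 100 mm outside diameter; the plate's top is 8 mm and the ring's top 20 mm above the origin. Origin: on the ring's axis, at the plate's underside; the plate is 130 mm (x) by 190 mm (y, from -60 to +130 mm).
- weight: bystander: small steel weight with a stub on top, 32 mm diameter, 32 mm tall, at the front left corner (-x, +y) of the rack. To be left alone. Origin: centre of its underside.
- tweezers: bystander: steel tweezers, 16 mm wide, 137 mm long (y), 10 mm high, lying on the cork board near its back edge. To be left alone. Origin: under the middle.
- graphite: bystander: black graphite block 60 x 40 x 25 mm on the steel plate beside the ring (+y). To be left alone. Origin: centre of its underside.
Things that resemble listed ones, but are neither listed nor needed, are in the scene too. What is meant by the seat is not blue, and is the smaller of those in its own colour.

How it is judged:
By the outcome, as a careful person would: the job done as asked, in the order asked, and still so for the second after the job is handed in, with the robot touching nothing.
It also fails if it takes over 144 s, if anything falls off the work surface, if the arm or the gripper's body presses on something with over 40 N, if the wrist force passes 120 N, or if a joint passes its speed limit or range.

## Working session

There is one attempt and no reset: what is moved stays moved. The work goes in short steps, Python scripts to look and compute and a tool call to move; the robot and the scene stay as the last step left them, time stands still between calls to the robot, and variables do not carry over. Pictures are saved under pics/ and viewed, at most 14 in all, crops included, and the job is handed in when it is done.

Besides the shell and the picture viewer there is one more tool, called as name([rows], argument=value, ...), one row to a line, values as JSON. send_rows: Moves the arm, as the interface text tells. Its arguments: {"type":"object","properties":{"plan":{"type":"array","items":{"type":"array"}},"newtons":{"type":"number"}},"required":["plan"]}

```bash
ls; mkdir -p pics; python3 - <<'E'
from station import arm, viewer
import cv2,numpy as np
o=arm.get_obs(); print(o)
for n in("scene","top"):
    c=viewer.read_camera(n); np.savez(n+".npz",**c)
    cv2.imwrite(f"pics/{n}0.png",cv2.resize(c["img"][:,:,::-1],(800,600),interpolation=cv2.INTER_CUBIC))
    print(n,c["fx"],c["fy"],c["cx"],c["cy"],c["eye"],c["attitude"])
E
```

```text
pics
{'time': 0.0, 'joints': array([-9.34925188e-01,  3.59385443e-01,  1.10298494e-02, -3.72302442e-04,
       -1.22409111e+00, -2.88079827e-01]), 'dq': array([ 0.00050234, -0.00050603, -0.00043487,  0.00125403,  0.00044202,
        0.00032512]), 'effort': array([ 6.70111112e-04, -5.82719100e+01,  2.93068779e+01,  6.99743852e+00,
        6.96397852e-03, -1.84136634e-04]), 'tool_pos': array([ 0.22984702, -0.63412302,  0.225607  ]), 'tcp_rot': array([-1.72958050e-01,  9.84928831e-01,  8.16696097e-04, -2.11124561e-04]), 'wrist_force': array([-0.44160755,  0.24790234,  0.16405177]), 'moment': array([ 0.01580579, -0.01940191, -0.00541726]), 'finger_force': 0.0, 'opening': 0.08756518198853161}
scene 412.68868183878544 412.68868183878544 285.67311709117786 213.51207311507622 [1.27149924 0.15753033 0.91439507] [ 0.62128651  0.67815062 -0.28998963 -0.26461448]
top 543.8768443516758 543.8768443516758 287.7402554398639 206.48435939166103 [0.04944333 0.06699706 1.70067883] [-0.69313571  0.71323433 -0.07490204  0.07245254]
```

View pics/scene0.png

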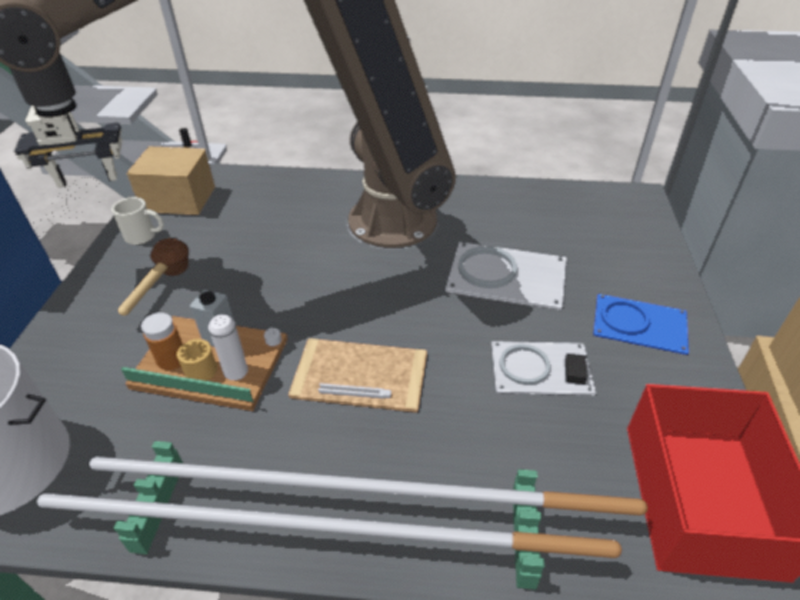

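View pics/top0.png

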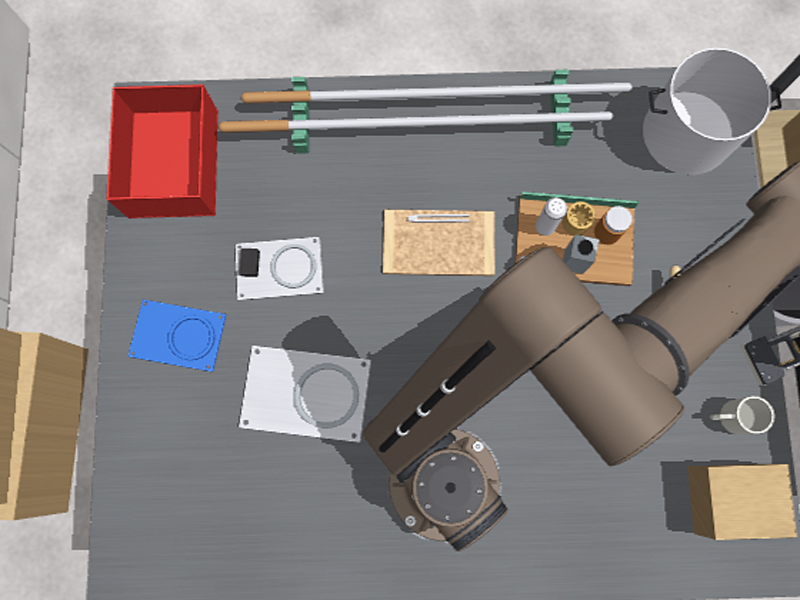

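The scene view shows the mould at about (196,357). Around it are the jar (160,340), shaker (227,345) and tin (207,310), with the weight at (272,337). The board is at (360,375). The small grey ring with the graphite beside it is the seat, at (525,363) in the scene view and (293,266) in the top view.

```bash
cat > h.py <<'E'
import numpy as np
from scipy.spatial.transform import Rotation as R
def cloud(c):
    z=c["z_map"].astype(float); v,u=np.mgrid[:420,:560]
    p=np.stack([(u-c["cx"])/c["fx"]*z,(v-c["cy"])/c["fy"]*z,z],-1)
    w=p@R.from_quat(c["attitude"]).as_matrix().T+c["eye"]
    w[z<=0]=np.nan
    return w
def proj(c,P):
    q=(np.atleast_2d(P)-c["eye"])@R.from_quat(c["attitude"]).as_matrix()
    return np.c_[q[:,0]/q[:,2]*c["fx"]+c["cx"],q[:,1]/q[:,2]*c["fy"]+c["cy"]]
E
python3 - <<'E'
from h import *
import cv2
t=dict(np.load("top.npz")); s=dict(np.load("scene.npz"))
ct,cs=cloud(t),cloud(s)
def at(n,c,pts):
    for k,(u,v) in pts.items():
        u,v=int(round(u*.7)),int(round(v*.7)); print(n,k,np.nanmedian(c[v-1:v+2,u-1:u+2].reshape(-1,3),0).round(4))
at("top",ct,dict(shaker=(556,203),jar=(619,215),tin=(585,247),bench=(450,150),cork=(430,250),rack=(530,235),plate=(250,285),mould=(580,218)))
at("scene",cs,dict(shaker=(222,322),jar=(158,322),tin=(207,298),weight=(272,335),bench=(450,430),cork=(360,360),rack=(170,370),plate=(570,345)))
# ortho maps
def band(c,lo,hi,box):
    p=c.reshape(-1,3); m=(p[:,2]>lo)&(p[:,2]<hi)&(p[:,0]>box[0])&(p[:,0]<box[1])&(p[:,1]>box[2])&(p[:,1]<box[3]); return p[m]
for n,c in(("top",ct),("scene",cs)):
    o=(0.35,0.9,-.45,0.0)
    for lab,lo,hi in(("shaker",.155,.165),("jar",.118,.13),("tincap",.135,.145)):
        q=band(c,lo,hi,o)
        if len(q):
            print(n,lab,len(q),q.min(0).round(3),q.max(0).round(3))
# perspective sampling: ortho picture at height h of each camera
def ortho(cam,h,x0,x1,y0,y1,s=0.0005):
    X=np.arange(x1,x0,-s); Y=np.arange(y1,y0,-s)
    g=np.stack(np.broadcast_arrays(X[:,None],Y[None,:],h),-1)
    uv=proj(cam,g.reshape(-1,3)).reshape(g.shape[:2]+(2,)).astype(np.float32)
    return cv2.remap(cam["img"],uv[...,0],uv[...,1],cv2.INTER_CUBIC)[:,:,::-1]
A=ortho(t,.02,.5,.8,-.42,-.04,.001);B=ortho(s,.02,.5,.8,-.42,-.04,.001)
cv2.imwrite("pics/o1.png",cv2.resize(np.hstack([A,B]),None,fx=1.05,fy=1.05))
E
```

```text
top shaker [ 0.5626 -0.2489  0.1629]
top jar [ 0.5434 -0.3871  0.1282]
top tin [ 0.4708 -0.3099  0.1393]
top bench [ 7.513e-01 -4.460e-02  3.000e-04]
top cork [0.509  0.0105 0.0132]
top rack [ 0.5383 -0.215   0.0182]
top plate [0.4394 0.4146 0.0073]
top mould [ 0.5672 -0.3278  0.0282]
scene shaker [ 0.5572 -0.2437  0.1584]
scene jar [ 0.5349 -0.3808  0.124 ]
scene tin [ 0.4807 -0.3018  0.1388]
scene weight [ 0.474  -0.1936  0.042 ]
scene bench [6.459e-01 1.781e-01 1.000e-04]
scene cork [ 0.5008 -0.0097  0.0097]
scene rack [ 0.5669 -0.376   0.02  ]
scene plate [0.4172 0.4185 0.0075]
top shaker 118 [ 0.533 -0.267  0.155] [ 0.574 -0.228  0.165]
top jar 355 [ 0.442 -0.412  0.118] [ 0.565 -0.226  0.13 ]
top tincap 114 [ 0.444 -0.407  0.135] [ 0.579 -0.225  0.145]
scene shaker 127 [ 0.542 -0.266  0.155] [ 0.576 -0.229  0.163]
scene jar 497 [ 0.444 -0.412  0.118] [ 0.58  -0.224  0.13 ]
scene tincap 132 [ 0.459 -0.322  0.135] [ 0.58  -0.224  0.145]
```

send_rows([
  [[-0.96, 0.54, -0.45], [0, 0, 0], 1],
  [[-0.96, 0.54, -0.45], [0, 0, 0], 1],
  [[-0.96, 0.54, -0.45], [0, 0, 0], 1],
  [[-0.96, 0.54, -0.45], [0, 0, 0], 1],
  [[-0.96, 0.54, -0.45], [0, 0, 0], 1],
])

```text
time: 0.52
tool_pos: [0.3203, -0.529, 0.2828]
tcp_rot: [-0.173, 0.985, 0.0, -0.0]
wrist_force: [0.6, -1.0, -0.1]
opening: 0.0876
finger_force: 0.0
```

send_rows([
  [[-0.96, 0.54, -0.45], [0, 0, 0], 1],
  [[-0.96, 0.54, -0.45], [0, 0, 0], 1],
  [[-0.96, 0.54, -0.45], [0, 0, 0], 1],
  [[-0.96, 0.54, -0.45], [0, 0, 0], 1],
  [[-0.96, 0.54, -0.45], [0, 0, 0], 1],
])

```text
time: 0.93
tool_pos: [0.4102, -0.4245, 0.3393]
tcp_rot: [-0.173, 0.985, 0.0, -0.0]
wrist_force: [1.2, -0.5, -0.4]
opening: 0.0876
finger_force: 0.0
```

send_rows([
  [[-0.96, 0.54, -0.45], [0, 0, 0], 1],
  [[-0.96, 0.54, -0.45], [0, 0, 0], 1],
  [[-0.96, 0.54, -0.45], [0, 0, 0], 1],
  [[-0.96, 0.54, -0.45], [0, 0, 0], 1],
  [[-0.96, 0.54, -0.45], [0, 0, 0], 1],
])

```text
time: 1.35
tool_pos: [0.5, -0.3202, 0.3956]
tcp_rot: [-0.173, 0.985, 0.0, -0.0]
wrist_force: [0.6, -0.9, 0.6]
opening: 0.0881
finger_force: 0.0
```

send_rows([
  [[0, 0, 0], [0, 0, -0.93], 1],
  [[0, 0, 0], [0, 0, -0.93], 1],
  [[0, 0, 0], [0, 0, -0.93], 1],
  [[0, 0, 0], [0, 0, -0.93], 1],
  [[0, 0, 0], [0, 0, -0.93], 1],
])

```text
time: 1.77
tool_pos: [0.4995, -0.3212, 0.3948]
tcp_rot: [-0.44, 0.898, 0.0, -0.0]
wrist_force: [-0.2, -0.8, 0.1]
opening: 0.0874
finger_force: 0.0
```

send_rows([
  [[0, 0, 0], [0, 0, -0.93], 1],
  [[0, 0, 0], [0, 0, -0.93], 1],
  [[0, 0, 0], [0, 0, -0.93], 1],
  [[0, 0, 0], [0, 0, -0.93], 1],
  [[0, 0, 0], [0, 0, -0.93], 1],
])

```text
time: 2.18
tool_pos: [0.4993, -0.3214, 0.3948]
tcp_rot: [-0.67, 0.742, 0.0, -0.0]
wrist_force: [0.6, -0.4, -0.0]
opening: 0.0872
finger_force: 0.0
```

send_rows([
  [[0, 0, 0], [0, 0, -0.9], 1],
  [[0, 0, 0], [0, 0, 0], 1],
  [[0, 0, 0], [0, 0, 0], 1],
])

```text
time: 2.43
tool_pos: [0.4994, -0.3214, 0.395]
tcp_rot: [-0.706, 0.708, 0.0, -0.0]
wrist_force: [-0.6, -0.2, -0.6]
opening: 0.0876
finger_force: 0.0
```

```bash
python3 - <<'E'
from station import arm, viewer
import cv2,numpy as np
for n in("wrist","top"):
    c=viewer.read_camera(n); np.savez(n+"1.npz",**c)
    cv2.imwrite(f"pics/{n}1.png",cv2.resize(c["img"][:,:,::-1],(800,600),interpolation=cv2.INTER_CUBIC))
    print(n,c["fx"],c["eye"],c["attitude"])
o=arm.get_obs(); print(o["time"],o["tool_pos"],o["tcp_rot"],o["joints"])
E
```

```text
wrist 311.9158670447834 [ 0.50018304 -0.38680432  0.55313323] [ 8.06250185e-04  9.92495645e-01  1.22276802e-01 -3.57442292e-04]
top 543.8768443516758 [0.04944333 0.06699706 1.70067883] [-0.69313571  0.71323433 -0.07490204  0.07245254]
2.5333 [ 0.49940064 -0.32146926  0.395121  ] [-7.06264011e-01  7.07948525e-01  1.66045550e-04 -7.58860017e-05] [-2.43136803e-01  1.65368958e-01  1.24324662e-01 -4.18510053e-05
 -1.53011476e+00  2.40756250e-01]
```

View pics/wrist1.png

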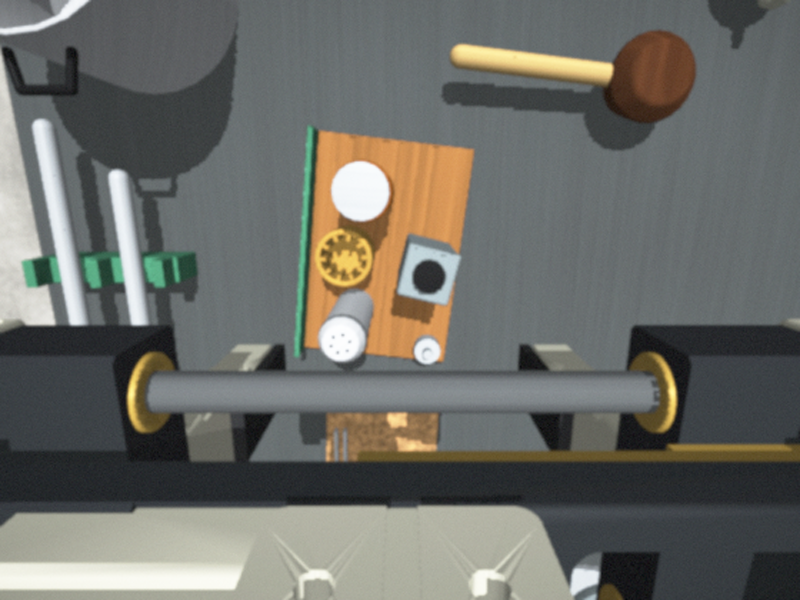

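The wrist view shows the rack with these tops in it: jar lid (361,191), mould rim (344,257), shaker top (342,339), tin cap (429,277) and weight (427,350). The layout is as described.

```bash
cat >> h.py <<'E'
def ray(c,px,h,sc=.7):
    px=np.atleast_2d(px)*sc
    d=np.c_[(px[:,0]-c["cx"])/c["fx"],(px[:,1]-c["cy"])/c["fy"],np.ones(len(px))]@R.from_quat(c["attitude"]).as_matrix().T
    return c["eye"]+d*((h-c["eye"][2])/d[:,2])[:,None]
E
python3 - <<'E'
from h import *
from scipy.optimize import least_squares
L=lambda n:dict(np.load(n))
w=L("wrist1.npz"); cams={"top0":L("top.npz"),"scene":L("scene.npz"),"wrist":w,"top1":L("top1.npz")}
for k,p,h in(("jar",(361,191),.125),("shaker",(342,339),.16),("cap",(429,277),.14),("weight",(427,350),.052),("mould",(344,257),.08)): print(k,ray(w,p,h)[0].round(4))
print("rack",ray(w,[(319,130),(473,149),(444,361),(305,348)],.02)[:,:2].round(4))
print("tin top",ray(w,[(412,236),(460,248),(445,304),(397,291)],.13)[:,:2].round(4))
# circle fits from side surfaces / top faces
spec=dict(jar=(.545,-.385,.03,.028,.1),shaker=(.556,-.247,.023,.03,.145),mould=(.565,-.318,.031,.03,.075))
for k,(x,y,r,lo,hi) in spec.items():
    for n,c in cams.items():
        p=cloud(c).reshape(-1,3); d=np.hypot(p[:,0]-x,p[:,1]-y)
        q=p[(p[:,2]>lo)&(p[:,2]<hi)&(d<r+.007)&(d>r-.007)]
        if len(q)<30: continue
        s=least_squares(lambda v:np.hypot(q[:,0]-v[0],q[:,1]-v[1])-r,[x,y],loss="soft_l1",f_scale=.001)
        print(k,n,len(q),s.x.round(4),np.abs(s.fun).mean().round(4))
tops=dict(jar=(.545,-.385,.035,.119,.131),shaker=(.556,-.247,.03,.15,.17),cap=(.474,-.307,.022,.134,.146))
for k,(x,y,r,lo,hi) in tops.items():
    for n,c in cams.items():
        p=cloud(c).reshape(-1,3); d=np.hypot(p[:,0]-x,p[:,1]-y); q=p[(p[:,2]>lo)&(p[:,2]<hi)&(d<r)]
        if len(q)>20: print("top",k,n,len(q),((q.min(0)+q.max(0))/2).round(4),np.ptp(q,axis=0).round(3), np.median(q[:,2]).round(4))
E
```

```text
jar [ 0.5374 -0.3871  0.125 ]
shaker [ 0.5551 -0.2538  0.16  ]
cap [ 0.4739 -0.3084  0.14  ]
weight [ 0.4695 -0.2034  0.052 ]
mould [ 0.5611 -0.3188  0.08  ]
rack [[ 0.5922 -0.4537]
 [ 0.4183 -0.4332]
 [ 0.4456 -0.1767]
 [ 0.6219 -0.1946]]
tin top [[ 0.4898 -0.3458]
 [ 0.4442 -0.3344]
 [ 0.4572 -0.2796]
 [ 0.5042 -0.2927]]
jar top0 153 [ 0.5388 -0.3868] 0.0011
jar scene 245 [ 0.538  -0.3856] 0.0009
jar top1 151 [ 0.5387 -0.3867] 0.001
shaker top0 186 [ 0.5571 -0.2494] 0.0009
shaker scene 536 [ 0.556  -0.2483] 0.001
shaker wrist 545 [ 0.5583 -0.2501] 0.0002
mould top0 112 [ 0.562  -0.3175] 0.0015
mould scene 359 [ 0.5615 -0.3163] 0.0022
mould wrist 155 [ 0.5647 -0.3199] 0.002
mould top1 59 [ 0.5622 -0.3144] 0.0016
top jar top0 217 [ 0.5383 -0.3859  0.1251] [0.054 0.053 0.012] 0.1249
top jar scene 243 [ 0.5386 -0.3847  0.1236] [0.056 0.054 0.009] 0.1237
top jar wrist 1300 [ 0.5392 -0.3876  0.1237] [0.052 0.052 0.007] 0.1249
top jar top1 81 [ 0.5363 -0.3695  0.1253] [0.05  0.022 0.011] 0.1256
top shaker top0 161 [ 0.5556 -0.2478  0.1592] [0.045 0.04  0.018] 0.1587
top shaker scene 170 [ 0.5606 -0.2472  0.1564] [0.038 0.042 0.013] 0.1576
top shaker wrist 796 [ 0.5583 -0.2502  0.1561] [0.044 0.045 0.012] 0.1591
top cap top0 93 [ 0.4757 -0.3055  0.1399] [0.037 0.038 0.012] 0.1393
top cap scene 83 [ 0.475  -0.3066  0.1384] [0.032 0.031 0.009] 0.1384
top cap wrist 435 [ 0.4749 -0.3096  0.1382] [0.031 0.031 0.008] 0.1398
top cap top1 95 [ 0.4729 -0.3046  0.1399] [0.037 0.035 0.012] 0.14
```

View pics/top1.png

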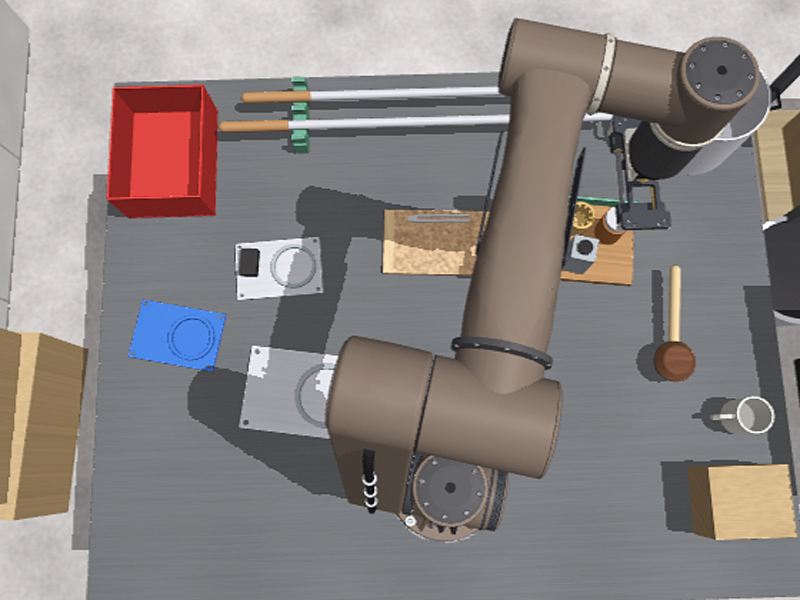

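send_rows([
  [[-0.48, -0.386, 0.95], [0, 0, 0], 1],
  [[-0.48, -0.386, 0.95], [0, 0, 0], 1],
  [[-0.48, -0.386, 0.95], [0, 0, 0], 1],
  [[-0.48, -0.386, 0.95], [0, 0, 0], 1],
  [[-0.48, -0.386, 0.95], [0, 0, 0], 1],
])

```text
time: 2.95
tool_pos: [0.5479, -0.2609, 0.2756]
tcp_rot: [-0.706, 0.708, -0.0, 0.0]
wrist_force: [1.0, 0.2, -0.1]
opening: 0.0873
finger_force: 0.0
```

send_rows([
  [[-0.48, -0.386, 0.95], [0, 0, 0], 1],
  [[0, 0, 0], [0, 0, 0], 1],
  [[0, 0, 0], [0, 0, 0], 1],
])

```text
time: 3.2
tool_pos: [0.5569, -0.2489, 0.2515]
tcp_rot: [0.707, -0.707, -0.001, 0.001]
wrist_force: [0.1, 0.3, 1.1]
opening: 0.0873
finger_force: 0.0
```

```bash
python3 - <<'E'
from station import arm, viewer
from h import *
import cv2
c=viewer.read_camera("wrist"); np.savez("wrist2.npz",**c)
cv2.imwrite("pics/wrist2.png",cv2.resize(c["img"][:,:,::-1],(800,600),interpolation=cv2.INTER_CUBIC))
print(arm.get_obs()["tool_pos"],arm.get_obs()["tcp_rot"])
t=dict(np.load("top.npz"));s=dict(np.load("scene.npz"))
print("board top",ray(t,[(384,209),(494,211),(495,275),(383,273)],.012)[:,:2].round(3))
print("board scene",ray(s,[(306,341),(427,348),(420,409),(292,400)],.012)[:,:2].round(3))
print("tweezers",ray(t,[(409,218),(468,218)],.02)[:,:2].round(3))
print("ring",ray(t,[(293,266)],.02),ray(s,[(525,362)],.02))
print("graphite",ray(t,[(250,262)],.033),ray(s,[(576,365)],.033))
E
```

```text
[ 0.55743276 -0.24963436  0.25313648] [ 7.07228916e-01 -7.06984511e-01  2.55337250e-05  4.01217154e-04]
board top [[ 0.609  0.112]
 [ 0.597 -0.138]
 [ 0.447 -0.133]
 [ 0.459  0.117]]
board scene [[ 0.459 -0.129]
 [ 0.457  0.123]
 [ 0.611  0.12 ]
 [ 0.611 -0.123]]
tweezers [[ 0.583  0.056]
 [ 0.579 -0.078]]
ring [[0.47887819 0.31709649 0.02      ]] [[0.48486444 0.32045474 0.02      ]]
graphite [[0.48739786 0.41033261 0.033     ]] [[0.49542165 0.41683759 0.033     ]]
```

View pics/wrist2.png

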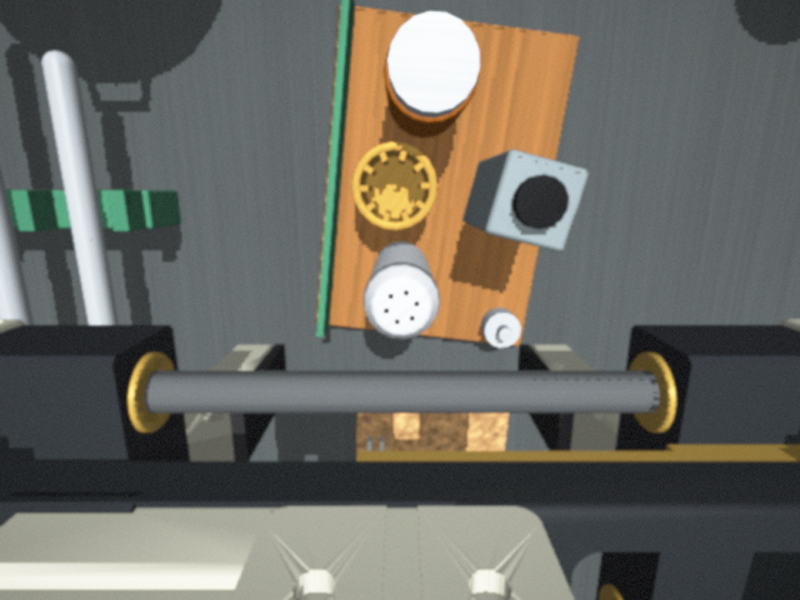

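Viewed from closer, the shaker top at (401,302) lies on the tool's centre line, and the tin is at (540,200). I'm descending to the shaker.

send_rows([
  [[0, 0, 0.95], [0, 0, 0], 1],
  [[0, 0, 0.95], [0, 0, 0], 1],
  [[0, 0, 0.95], [0, 0, 0], 1],
  [[0, 0, 0.95], [0, 0, 0], 1],
  [[0, 0, 0.95], [0, 0, 0], 1],
])

```text
time: 3.67
tool_pos: [0.5581, -0.2505, 0.1353]
tcp_rot: [-0.707, 0.707, -0.002, 0.001]
wrist_force: [1.5, -0.0, 0.6]
opening: 0.0875
finger_force: 0.0
```

send_rows([
  [[0, 0, 0.5], [0, 0, 0], 1],
  [[0, 0, 0.45], [0, 0, 0], 1],
  [[0, 0, 0], [0, 0, 0], 1],
  [[0, 0, 0], [0, 0, 0], 0.6],
  [[0, 0, 0], [0, 0, 0], 0.6],
])

```text
time: 4.08
tool_pos: [0.5583, -0.25, 0.112]
tcp_rot: [0.707, -0.707, 0.001, -0.001]
wrist_force: [0.5, -0.0, -0.0]
opening: 0.0794
finger_force: 0.0
```

send_rows([
  [[0, 0, 0], [0, 0, 0], 0.5],
  [[0, 0, 0], [0, 0, 0], 0.4],
  [[0, 0, 0], [0, 0, 0], 0.3],
  [[0, 0, 0], [0, 0, 0], 0.3],
  [[0, 0, 0], [0, 0, 0], 0.3],
], newtons=20)

```text
time: 4.5
tool_pos: [0.5573, -0.2494, 0.1106]
tcp_rot: [0.707, -0.707, 0.0, -0.0]
wrist_force: [-0.8, -0.1, 1.8]
opening: 0.0465
finger_force: 0.9
```

```bash
python3 - <<'E'
from station import arm
from h import *
o=arm.get_obs(); print({k:o[k] for k in("time","tool_pos","tcp_rot","opening","finger_force","wrist_force")})
w=dict(np.load("wrist2.npz"))
p=cloud(w).reshape(-1,3)
for k,(x,y,r,lo,hi) in dict(jar=(.5385,-.3865,.035,.121,.129),shaker=(.5573,-.2493,.03,.155,.165),cap=(.4748,-.308,.022,.136,.146),mould=(.562,-.3175,.037,.074,.086),tin=(.475,-.307,.042,.126,.133),weight=(.47,-.203,.025,.04,.058)).items():
    d=np.hypot(p[:,0]-x,p[:,1]-y); q=p[(p[:,2]>lo)&(p[:,2]<hi)&(d<r)]
    print(k,len(q),((q.min(0)+q.max(0))/2).round(4),np.ptp(q,axis=0).round(3),np.median(q[:,2]).round(4))
    if k=="tin":
        import cv2; print(cv2.minAreaRect((q[:,:2]*1000).astype(np.float32)))
E
```

```text
{'time': 4.5, 'tool_pos': array([ 0.55733413, -0.24939589,  0.11055425]), 'tcp_rot': array([ 7.07484583e-01, -7.06728766e-01,  1.00263618e-04, -7.96036788e-05]), 'opening': 0.04645192354051388, 'finger_force': 0.8716397491116368, 'wrist_force': array([-0.79964791, -0.14288313,  1.77741471])}
jar 3594 [ 0.539  -0.387   0.1245] [0.053 0.053 0.007] 0.125
shaker 1658 [ 0.5577 -0.2502  0.1585] [0.04  0.04  0.007] 0.1596
cap 1134 [ 0.4748 -0.3088  0.1393] [0.031 0.031 0.006] 0.1399
mould 1279 [ 0.5628 -0.318   0.0783] [0.061 0.061 0.008] 0.0795
tin 2367 [ 0.4751 -0.3088  0.1293] [0.061 0.061 0.006] 0.1298
((474.7475891113281, -308.8183288574219), (52.003150939941406, 52.425018310546875), 75.81109619140625)
weight 239 [ 0.4702 -0.1988  0.0467] [0.03  0.029 0.013] 0.041
```

send_rows([
  [[0, 0, 0], [0, 0, 0], 0.3],
  [[0, 0, 0], [0, 0, 0], 0.3],
  [[0, 0, 0], [0, 0, 0], 0.3],
  [[0, 0, -0.3], [0, 0, 0], 0.3],
  [[0, 0, -0.7], [0, 0, 0], 0.3],
], newtons=20)

```text
time: 4.92
tool_pos: [0.5553, -0.2488, 0.133]
tcp_rot: [0.707, -0.707, -0.002, 0.001]
wrist_force: [-0.3, -0.4, -3.2]
opening: 0.0455
finger_force: 20.0
```

send_rows([
  [[0, 0, -0.8], [0, 0, 0], 0.3],
  [[0, 0, -0.8], [0, 0, 0], 0.3],
  [[0, 0, -0.8], [0, 0, 0], 0.3],
  [[-0.46, 0.09, -0.6], [0, 0, 0], 0.3],
  [[-0.8, 0.1, 0], [0, 0, 0], 0.3],
])

```text
time: 5.33
tool_pos: [0.554, -0.2192, 0.2138]
tcp_rot: [-0.707, 0.707, -0.002, 0.001]
wrist_force: [2.0, 1.3, -2.7]
opening: 0.0456
finger_force: 20.0
```

send_rows([
  [[-0.8, 0.1, 0], [0, 0, 0], 0.3],
  [[-0.8, 0.1, 0], [0, 0, 0], 0.3],
  [[-0.8, 0.1, 0], [0, 0, 0], 0.3],
  [[-0.8, 0.1, 0], [0, 0, 0], 0.3],
  [[-0.8, 0.1, 0], [0, 0, 0], 0.3],
])

```text
time: 5.75
tool_pos: [0.5393, -0.117, 0.2102]
tcp_rot: [0.707, -0.707, -0.0, 0.0]
wrist_force: [0.0, -0.1, -2.0]
opening: 0.0457
finger_force: 20.0
```

send_rows([
  [[-0.8, 0.1, 0], [0, 0, 0], 0.3],
  [[-0.8, 0.1, 0], [0, 0, 0], 0.3],
  [[-0.8, 0.1, 0], [0, 0, 0], 0.3],
  [[-0.8, 0.1, 0], [0, 0, 0], 0.3],
  [[-0.8, 0.1, 0], [0, 0, 0], 0.3],
])

```text
time: 6.17
tool_pos: [0.5267, -0.017, 0.2103]
tcp_rot: [0.707, -0.707, -0.0, 0.0]
wrist_force: [-0.4, 1.1, -3.2]
opening: 0.0455
finger_force: 20.0
```

send_rows([
  [[-0.8, 0.1, 0], [0, 0, 0], 0.3],
  [[-0.8, 0.1, 0], [0, 0, 0], 0.3],
  [[-0.8, 0.1, 0], [0, 0, 0], 0.3],
  [[-0.8, 0.2, 0], [0, 0, 0], 0.3],
  [[0, 0, 0], [0, 0, 0], 0.3],
])

```text
time: 6.58
tool_pos: [0.514, 0.0645, 0.2103]
tcp_rot: [0.708, -0.706, -0.0, -0.0]
wrist_force: [0.0, -1.0, -3.3]
opening: 0.0455
finger_force: 20.0
```

send_rows([
  [[0, 0, 0.8], [0, 0, 0], 0.3],
  [[0, 0, 0.8], [0, 0, 0], 0.3],
  [[0, 0, 0.8], [0, 0, 0], 0.3],
  [[0, 0, 0.8], [0, 0, 0], 0.3],
  [[0, 0, 0.6], [0, 0, 0], 0.3],
])

```text
time: 7.0
tool_pos: [0.5139, 0.0616, 0.1138]
tcp_rot: [0.707, -0.707, -0.0, 0.001]
wrist_force: [0.1, 0.6, -3.6]
opening: 0.0457
finger_force: 20.0
```

send_rows([
  [[0, 0, 0.3], [0, 0, 0], 0.3],
  [[0, 0, 0.16], [0, 0, 0], 0.3],
  [[0, 0, 0], [0, 0, 0], 0.3],
  [[0, 0, 0], [0, 0, 0], 0.3],
])

```text
time: 7.33
tool_pos: [0.5152, 0.0621, 0.1045]
tcp_rot: [0.707, -0.707, 0.0, -0.0]
wrist_force: [-0.9, 0.5, -1.9]
opening: 0.0456
finger_force: 20.0
```

send_rows([
  [[0, 0, 0.05], [0, 0, 0], 0.3],
  [[0, 0, 0], [0, 0, 0], 0.5],
  [[0, 0, 0], [0, 0, 0], 0.6],
  [[0, 0, 0], [0, 0, 0], 0.8],
  [[0, 0, 0], [0, 0, 0], 1],
])

```text
time: 7.75
tool_pos: [0.5152, 0.0622, 0.1032]
tcp_rot: [0.708, -0.707, 0.0, -0.001]
wrist_force: [0.2, 0.3, 0.3]
opening: 0.0603
finger_force: 0.0
```

send_rows([
  [[0, 0, 0], [0, 0, 0], 1],
  [[0, 0, 0], [0, 0, 0], 1],
  [[0, 0, -0.5], [0, 0, 0], 1],
  [[0, 0, -0.9], [0, 0, 0], 1],
  [[0, 0, -0.9], [0, 0, 0], 1],
])

```text
time: 8.17
tool_pos: [0.5142, 0.0617, 0.1602]
tcp_rot: [0.707, -0.707, -0.0, 0.001]
wrist_force: [0.7, 0.3, -0.2]
opening: 0.0867
finger_force: 0.0
```

send_rows([
  [[0, 0, -0.9], [0, 0, 0], 1],
  [[0, 0, -0.9], [0, 0, 0], 1],
  [[0.93, 0.1, -0.2], [0, 0, 0], 1],
  [[0.93, 0.1, 0], [0, 0, 0], 1],
  [[0.93, 0.1, 0], [0, 0, 0], 1],
])

```text
time: 8.58
tool_pos: [0.5075, -0.0081, 0.2109]
tcp_rot: [0.708, -0.706, 0.0, -0.001]
wrist_force: [0.1, 0.4, -0.7]
opening: 0.0873
finger_force: 0.0
```

send_rows([
  [[0.93, 0.1, 0], [0, 0, 0], 1],
  [[0.93, 0.1, 0], [0, 0, 0], 1],
  [[0.93, 0.1, 0], [0, 0, 0], 1],
  [[0.93, 0.1, 0], [0, 0, 0], 1],
  [[0.93, 0.1, 0], [0, 0, 0], 1],
])

```text
time: 9.0
tool_pos: [0.4947, -0.1251, 0.2102]
tcp_rot: [0.708, -0.707, 0.0, -0.0]
wrist_force: [-0.1, 0.3, 0.2]
opening: 0.0874
finger_force: 0.0
```

send_rows([
  [[0.93, 0.1, 0], [0, 0, 0], 1],
  [[0.93, 0.1, 0], [0, 0, 0], 1],
  [[0.93, 0.1, 0], [0, 0, 0], 1],
  [[0.93, 0.1, 0], [0, 0, 0], 1],
  [[0.93, 0.1, 0], [0, 0, 0], 1],
])

```text
time: 9.42
tool_pos: [0.4822, -0.2414, 0.2102]
tcp_rot: [0.707, -0.707, 0.0, -0.0]
wrist_force: [0.4, 0.1, -0.6]
opening: 0.0874
finger_force: 0.0
```

send_rows([
  [[0.93, 0.1, 0], [0, 0, 0], 1],
  [[0.93, 0.1, 0], [0, 0, 0], 1],
  [[0.9, 0.1, 0], [0, 0, 0.69], 1],
  [[0, 0, 0], [0, 0, 0.69], 1],
  [[0, 0, 0], [0, 0, 0.69], 1],
])

```text
time: 9.83
tool_pos: [0.4747, -0.3106, 0.2097]
tcp_rot: [-0.612, 0.791, 0.0, -0.0]
wrist_force: [-0.2, 0.4, -0.5]
opening: 0.0877
finger_force: 0.0
```

send_rows([
  [[0, 0, 0], [0, 0, 0], 1],
  [[0, 0, 0], [0, 0, 0], 1],
])

```text
time: 10.0
tool_pos: [0.475, -0.3094, 0.21]
tcp_rot: [-0.615, 0.788, 0.0, -0.0]
wrist_force: [-0.1, 0.7, 0.4]
opening: 0.088
finger_force: 0.0
```

```bash
cat >> h.py <<'E'
def go(o,xyz,yaw=None):
    "print tool-axis shift in row units and turn to a target TCP"
    M=R.from_quat(o["tcp_rot"]).as_matrix(); print("pos",o["tool_pos"].round(4),"yaw_y",np.degrees(np.arctan2(M[1,1],M[0,1])).round(2),"shift units",(M.T@(np.array(xyz)-o["tool_pos"])/.025).round(3),"t",o["time"])
E
python3 - <<'E'
from station import arm,viewer
from h import *
import cv2
go(arm.get_obs(),(.4748,-.3088,.10))
c=viewer.read_camera("scene")
cv2.imwrite("pics/s3.png",cv2.resize(c["img"][200:300,60:320,::-1],None,fx=3,fy=3,interpolation=cv2.INTER_CUBIC))
E
```

```text
pos [ 0.475  -0.3094  0.21  ] yaw_y 165.96 shift units [-0.02   0.013  4.401] t 10.0
```

View pics/s3.png

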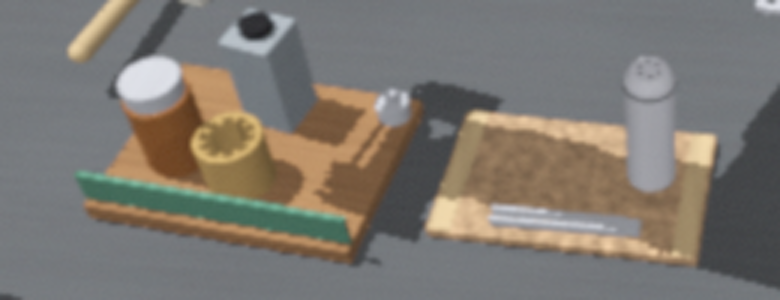

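The shaker stands upright on the cork at crop position (650,140), just inside the end strip, and everything else is unmoved. Next is the tin.

send_rows([
  [[0, 0, 0.9], [0, 0, 0], 1],
  [[0, 0, 0.9], [0, 0, 0], 1],
  [[0, 0, 0.9], [0, 0, 0], 1],
  [[0, 0, 0.9], [0, 0, 0], 1],
  [[0, 0, 0.5], [0, 0, 0], 1],
])

```text
time: 10.47
tool_pos: [0.4741, -0.3084, 0.1053]
tcp_rot: [-0.616, 0.788, 0.001, -0.001]
wrist_force: [-0.2, 0.2, -0.2]
opening: 0.0877
finger_force: 0.0
```

send_rows([
  [[0, 0, 0.3], [0, 0, 0], 1],
  [[0, 0, 0], [0, 0, 0], 0.8],
  [[0, 0, 0], [0, 0, 0], 0.7],
  [[0, 0, 0], [0, 0, 0], 0.6],
  [[0, 0, 0], [0, 0, 0], 0.5],
])

```text
time: 10.88
tool_pos: [0.4759, -0.3094, 0.1013]
tcp_rot: [-0.615, 0.789, -0.001, 0.001]
wrist_force: [0.9, 0.2, -0.1]
opening: 0.0665
finger_force: 0.0
```

send_rows([
  [[0, 0, 0], [0, 0, 0], 0.4],
  [[0, 0, 0], [0, 0, 0], 0.4],
  [[0, 0, 0], [0, 0, 0], 0.4],
  [[0, 0, 0], [0, 0, 0], 0.4],
  [[0, 0, 0], [0, 0, 0], 0.4],
], newtons=20)

```text
time: 11.3
tool_pos: [0.4751, -0.3094, 0.1006]
tcp_rot: [-0.615, 0.789, -0.0, -0.0]
wrist_force: [-2.5, 1.4, 6.1]
opening: 0.052
finger_force: 20.0
```

```bash
python3 - <<'E'
from station import arm
from h import *
go(arm.get_obs(),(.515,-.002,.20))
E
```

```text
pos [ 0.4751 -0.3094  0.1006] yaw_y 165.83 shift units [-12.311   1.459  -3.978] t 11.3
```

send_rows([
  [[0, 0, -0.3], [0, 0, 0], 0.4],
  [[0, 0, -0.7], [0, 0, 0], 0.4],
  [[0, 0, -0.8], [0, 0, 0], 0.4],
  [[0, 0, -0.8], [0, 0, 0], 0.4],
  [[0, 0, -0.8], [0, 0, 0], 0.4],
])

```text
time: 11.72
tool_pos: [0.4747, -0.309, 0.1856]
tcp_rot: [-0.614, 0.789, 0.001, -0.0]
wrist_force: [1.4, -0.6, -2.8]
opening: 0.052
finger_force: 19.9
```

send_rows([
  [[-0.4, 0.05, -0.6], [0, 0, 0], 0.4],
  [[-0.85, 0.1, 0], [0, 0, 0], 0.4],
  [[-0.85, 0.1, 0], [0, 0, 0], 0.4],
  [[-0.85, 0.1, 0], [0, 0, 0], 0.4],
  [[-0.85, 0.1, 0], [0, 0, 0], 0.4],
])

```text
time: 12.13
tool_pos: [0.4871, -0.2134, 0.1999]
tcp_rot: [-0.614, 0.789, 0.0, 0.0]
wrist_force: [0.6, -0.3, -3.2]
opening: 0.0519
finger_force: 19.9
```

send_rows([
  [[-0.85, 0.1, 0], [0, 0, 0], 0.4],
  [[-0.85, 0.1, 0], [0, 0, 0], 0.4],
  [[-0.85, 0.1, 0], [0, 0, 0], 0.4],
  [[-0.85, 0.1, 0], [0, 0, 0], 0.4],
  [[-0.85, 0.1, 0], [0, 0, 0], 0.4],
])

```text
time: 12.55
tool_pos: [0.501, -0.1071, 0.1999]
tcp_rot: [-0.614, 0.789, 0.0, -0.0]
wrist_force: [0.6, 0.0, -3.3]
opening: 0.0521
finger_force: 19.9
```

send_rows([
  [[-0.85, 0.1, 0], [0, 0, 0], 0.4],
  [[-0.85, 0.1, 0], [0, 0, 0], 0.4],
  [[-0.85, 0.1, 0], [0, 0, 0], 0.4],
  [[-0.85, 0.1, 0], [0, 0, 0], 0.4],
  [[-0.85, 0.11, 0], [0, 0, 0], 0.4],
])

```text
time: 12.97
tool_pos: [0.5146, -0.001, 0.1999]
tcp_rot: [-0.614, 0.789, 0.0, -0.0]
wrist_force: [0.5, -0.5, -4.4]
opening: 0.0518
finger_force: 19.9
```

send_rows([
  [[0, 0, 0], [0, 0, 0], 0.4],
  [[0, 0, 0.8], [0, 0, 0], 0.4],
  [[0, 0, 0.8], [0, 0, 0], 0.4],
  [[0, 0, 0.8], [0, 0, 0], 0.4],
  [[0, 0, 0.8], [0, 0, 0], 0.4],
])

```text
time: 13.38
tool_pos: [0.5146, -0.0022, 0.1192]
tcp_rot: [-0.614, 0.789, 0.0, 0.0]
wrist_force: [0.3, -0.3, -4.2]
opening: 0.0518
finger_force: 20.0
```

send_rows([
  [[0, 0, 0.6], [0, 0, 0], 0.4],
  [[0, 0, 0.3], [0, 0, 0], 0.4],
  [[0, 0, 0.18], [0, 0, 0], 0.4],
  [[0, 0, 0], [0, 0, 0], 0.4],
  [[0, 0, 0], [0, 0, 0], 0.4],
])

```text
time: 13.8
tool_pos: [0.5155, -0.0021, 0.0936]
tcp_rot: [-0.615, 0.789, -0.0, 0.0]
wrist_force: [-0.2, -0.1, -3.5]
opening: 0.0521
finger_force: 19.9
```

send_rows([
  [[0, 0, 0.04], [0, 0, 0], 0.4],
  [[0, 0, 0], [0, 0, 0], 0.6],
  [[0, 0, 0], [0, 0, 0], 0.8],
  [[0, 0, 0], [0, 0, 0], 1],
  [[0, 0, 0], [0, 0, 0], 1],
])

```text
time: 14.22
tool_pos: [0.5154, -0.0022, 0.0925]
tcp_rot: [-0.615, 0.789, -0.0, 0.0]
wrist_force: [-0.5, -0.6, -0.6]
opening: 0.067
finger_force: 0.0
```

send_rows([
  [[0, 0, 0], [0, 0, 0], 1],
  [[0, 0, 0], [0, 0, 0], 1],
  [[0, 0, -0.5], [0, 0, 0], 1],
  [[0, 0, -0.9], [0, 0, 0], 1],
  [[0, 0, -0.9], [0, 0, 0], 1],
])

```text
time: 14.63
tool_pos: [0.5144, -0.0024, 0.1497]
tcp_rot: [-0.614, 0.789, 0.0, -0.001]
wrist_force: [1.2, -0.5, -0.1]
opening: 0.0875
finger_force: 0.0
```

send_rows([
  [[0, 0, -0.9], [0, 0, 0], 1],
  [[0, 0, -0.9], [0, 0, 0], 1],
  [[0, 0, -0.5], [0, 0, -0.69], 1],
  [[0, 0, 0], [0, 0, -0.69], 1],
  [[0, 0, 0], [0, 0, -0.69], 1],
])

```text
time: 15.05
tool_pos: [0.5156, -0.002, 0.2083]
tcp_rot: [0.709, -0.705, 0.001, -0.001]
wrist_force: [0.6, -0.0, 0.3]
opening: 0.0878
finger_force: 0.0
```

send_rows([
  [[0.91, -0.06, 0], [0, 0, 0], 1],
  [[0.91, -0.06, 0], [0, 0, 0], 1],
  [[0.91, -0.06, 0], [0, 0, 0], 1],
  [[0.91, -0.06, 0], [0, 0, 0], 1],
  [[0.91, -0.06, 0], [0, 0, 0], 1],
])

```text
time: 15.47
tool_pos: [0.5226, -0.1169, 0.2072]
tcp_rot: [0.708, -0.707, 0.0, -0.0]
wrist_force: [0.2, -0.0, -0.3]
opening: 0.0875
finger_force: 0.0
```

send_rows([
  [[0.91, -0.06, 0], [0, 0, 0], 1],
  [[0.91, -0.06, 0], [0, 0, 0], 1],
  [[0.91, -0.06, 0], [0, 0, 0], 1],
  [[0.91, -0.06, 0], [0, 0, 0], 1],
  [[0.91, -0.06, 0], [0, 0, 0], 1],
])

```text
time: 15.88
tool_pos: [0.5301, -0.2308, 0.2071]
tcp_rot: [0.707, -0.707, -0.0, 0.0]
wrist_force: [0.2, 0.1, 0.4]
opening: 0.0875
finger_force: 0.0
```

send_rows([
  [[0.91, -0.06, 0], [0, 0, 0], 1],
  [[0.91, -0.06, 0], [0, 0, 0], 1],
  [[0.91, -0.06, 0], [0, 0, 0], 1],
  [[0.91, -0.06, 0], [0, 0, 0], 1],
  [[0.91, -0.06, 0], [0, 0, 0], 1],
])

```text
time: 16.3
tool_pos: [0.5378, -0.3446, 0.207]
tcp_rot: [0.707, -0.707, -0.0, 0.0]
wrist_force: [0.2, 0.3, -0.6]
opening: 0.0876
finger_force: 0.0
```

send_rows([
  [[0.91, -0.05, 0], [0, 0, 0], 1],
  [[0.8, 0, 0], [0, 0, 0], 1],
  [[0, 0, 0], [0, 0, 0], 1],
  [[0, 0, 0], [0, 0, 0], 1],
])

```text
time: 16.63
tool_pos: [0.5387, -0.387, 0.2064]
tcp_rot: [-0.707, 0.707, 0.0, -0.0]
wrist_force: [0.2, -0.2, 0.2]
opening: 0.0878
finger_force: 0.0
```

```bash
python3 - <<'E'
from station import arm,viewer
from h import *
import cv2
go(arm.get_obs(),(.539,-.387,.075))
c=viewer.read_camera("scene")
cv2.imwrite("pics/s4.png",cv2.resize(c["img"][200:300,60:320,::-1],None,fx=3,fy=3,interpolation=cv2.INTER_CUBIC))
E
```

```text
pos [ 0.5387 -0.387   0.2064] yaw_y 179.96 shift units [ 0.    -0.016  5.255] t 16.6333
```

View pics/s4.png

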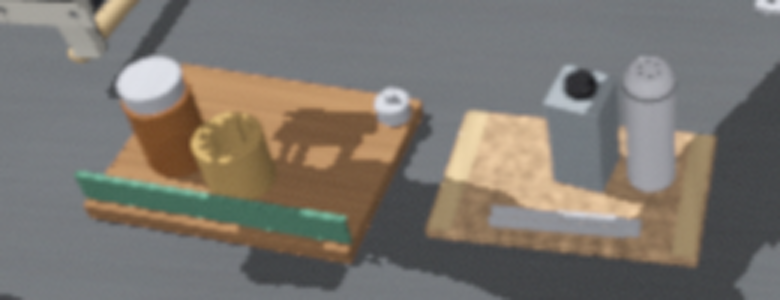

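The tin (580,130) and shaker (650,125) both stand upright on the cork, with room left for the jar at about x = 500. Descending on the jar.

send_rows([
  [[0, 0, 0.9], [0, 0, 0], 1],
  [[0, 0, 0.9], [0, 0, 0], 1],
  [[0, 0, 0.9], [0, 0, 0], 1],
  [[0, 0, 0.9], [0, 0, 0], 1],
  [[0, 0, 0.7], [0, 0, 0], 1],
])

```text
time: 17.1
tool_pos: [0.5388, -0.3847, 0.0981]
tcp_rot: [0.708, -0.706, -0.001, 0.0]
wrist_force: [0.1, -0.0, -1.1]
opening: 0.0876
finger_force: 0.0
```

send_rows([
  [[0, 0, 0.6], [0, 0, 0], 1],
  [[0, 0, 0.36], [0, 0, 0], 1],
  [[0, 0, 0], [0, 0, 0], 0.9],
  [[0, 0, 0], [0, 0, 0], 0.8],
  [[0, 0, 0], [0, 0, 0], 0.7],
])

```text
time: 17.52
tool_pos: [0.54, -0.3862, 0.0769]
tcp_rot: [0.708, -0.706, 0.001, -0.0]
wrist_force: [-0.1, -0.5, 0.5]
opening: 0.073
finger_force: 0.0
```

send_rows([
  [[0, 0, 0], [0, 0, 0], 0.6],
  [[0, 0, 0], [0, 0, 0], 0.5],
  [[0, 0, 0], [0, 0, 0], 0.5],
  [[0, 0, 0], [0, 0, 0], 0.5],
  [[0, 0, 0], [0, 0, 0], 0.5],
], newtons=22)

```text
time: 17.93
tool_pos: [0.5391, -0.3865, 0.0767]
tcp_rot: [0.707, -0.707, 0.0, 0.0]
wrist_force: [-2.7, 0.7, 6.9]
opening: 0.0596
finger_force: 22.0
```

```bash
python3 - <<'E'
from station import arm
from h import *
go(arm.get_obs(),(.515,-.072,.19))
E
```

```text
pos [ 0.5391 -0.3865  0.0767] yaw_y -179.94 shift units [-12.578   0.95   -4.54 ] t 17.9333
```

send_rows([
  [[0, 0, -0.3], [0, 0, 0], 0.5],
  [[0, 0, -0.7], [0, 0, 0], 0.5],
  [[0, 0, -0.9], [0, 0, 0], 0.5],
  [[0, 0, -0.9], [0, 0, 0], 0.5],
  [[0, 0, -0.9], [0, 0, 0], 0.5],
])

```text
time: 18.35
tool_pos: [0.5388, -0.3859, 0.1687]
tcp_rot: [0.707, -0.707, -0.001, -0.0]
wrist_force: [-0.1, -0.5, -3.5]
opening: 0.0594
finger_force: 22.0
```

send_rows([
  [[0, 0, -0.9], [0, 0, 0], 0.5],
  [[-0.84, 0.06, 0], [0, 0, 0], 0.5],
  [[-0.84, 0.06, 0], [0, 0, 0], 0.5],
  [[-0.84, 0.06, 0], [0, 0, 0], 0.5],
  [[-0.84, 0.06, 0], [0, 0, 0], 0.5],
])

```text
time: 18.77
tool_pos: [0.5326, -0.3011, 0.1904]
tcp_rot: [0.707, -0.707, -0.0, -0.0]
wrist_force: [1.8, 0.8, -4.2]
opening: 0.0597
finger_force: 22.0
```

send_rows([
  [[-0.84, 0.06, 0], [0, 0, 0], 0.5],
  [[-0.84, 0.06, 0], [0, 0, 0], 0.5],
  [[-0.84, 0.06, 0], [0, 0, 0], 0.5],
  [[-0.84, 0.06, 0], [0, 0, 0], 0.5],
  [[-0.84, 0.06, 0], [0, 0, 0], 0.5],
])

```text
time: 19.18
tool_pos: [0.525, -0.196, 0.1905]
tcp_rot: [0.707, -0.707, -0.0, -0.0]
wrist_force: [-0.4, 0.6, -3.4]
opening: 0.0598
finger_force: 22.0
```

send_rows([
  [[-0.84, 0.07, 0], [0, 0, 0], 0.5],
  [[-0.84, 0.07, 0], [0, 0, 0], 0.5],
  [[-0.84, 0.07, 0], [0, 0, 0], 0.5],
  [[-0.84, 0.07, 0], [0, 0, 0], 0.5],
  [[-0.84, 0.07, 0], [0, 0, 0], 0.5],
])

```text
time: 19.6
tool_pos: [0.5161, -0.091, 0.1906]
tcp_rot: [0.707, -0.707, -0.0, -0.0]
wrist_force: [0.0, 1.3, -2.9]
opening: 0.0594
finger_force: 22.0
```

send_rows([
  [[-0.84, 0.06, 0], [0, 0, 0], 0.5],
  [[0, 0, 0], [0, 0, 0], 0.5],
  [[0, 0, 0.8], [0, 0, 0], 0.5],
  [[0, 0, 0.8], [0, 0, 0], 0.5],
  [[0, 0, 0.8], [0, 0, 0], 0.5],
])

```text
time: 20.02
tool_pos: [0.5151, -0.0709, 0.1303]
tcp_rot: [0.708, -0.707, 0.0, -0.001]
wrist_force: [-0.3, 0.2, -4.0]
opening: 0.0596
finger_force: 22.0
```

send_rows([
  [[0, 0, 0.8], [0, 0, 0], 0.5],
  [[0, 0, 0.8], [0, 0, 0], 0.5],
  [[0, 0, 0.5], [0, 0, 0], 0.5],
  [[0, 0, 0.3], [0, 0, 0], 0.5],
  [[0, 0, 0], [0, 0, 0], 0.5],
])

```text
time: 20.43
tool_pos: [0.514, -0.0715, 0.0694]
tcp_rot: [0.707, -0.707, -0.001, 0.001]
wrist_force: [-0.5, -0.3, -2.4]
opening: 0.0593
finger_force: 22.0
```

```bash
python3 - <<'E'
from station import arm
from h import *
go(arm.get_obs(),(.515,-.072,.067))
E
```

```text
pos [ 0.514  -0.0715  0.0694] yaw_y -179.96 shift units [ 0.018 -0.042  0.097] t 20.4333
```

send_rows([
  [[0, 0, 0.1], [0, 0, 0], 0.5],
  [[0, 0, 0], [0, 0, 0], 0.7],
  [[0, 0, 0], [0, 0, 0], 0.8],
  [[0, 0, 0], [0, 0, 0], 1],
  [[0, 0, 0], [0, 0, 0], 1],
])

```text
time: 20.85
tool_pos: [0.5158, -0.0711, 0.0689]
tcp_rot: [0.708, -0.707, 0.001, -0.001]
wrist_force: [-0.4, -0.1, -0.2]
opening: 0.0758
finger_force: 0.0
```

send_rows([
  [[0, 0, 0], [0, 0, 0], 1],
  [[0, 0, 0], [0, 0, 0], 1],
  [[0, 0, -0.5], [0, 0, 0], 1],
  [[0, 0, -0.9], [0, 0, 0], 1],
  [[0, 0, -0.9], [0, 0, 0], 1],
])

```text
time: 21.27
tool_pos: [0.5144, -0.0713, 0.1257]
tcp_rot: [0.707, -0.707, -0.001, 0.001]
wrist_force: [2.0, -0.3, 0.5]
opening: 0.0879
finger_force: 0.0
```

send_rows([
  [[0, 0, -0.9], [0, 0, 0], 1],
  [[0, 0, -0.9], [0, 0, 0], 1],
  [[0, 0, -0.9], [0, 0, 0], 1],
  [[0.9, -0.17, 0], [0, 0, 0], 1],
  [[0.9, -0.17, 0], [0, 0, 0], 1],
])

```text
time: 21.68
tool_pos: [0.5248, -0.1159, 0.1953]
tcp_rot: [0.708, -0.706, 0.001, -0.002]
wrist_force: [-0.1, 0.1, -1.1]
opening: 0.0877
finger_force: 0.0
```

send_rows([
  [[0.9, -0.17, 0], [0, 0, 0], 1],
  [[0.9, -0.17, 0], [0, 0, 0], 1],
  [[0.9, -0.17, 0], [0, 0, 0], 1],
  [[0.9, -0.17, 0], [0, 0, 0], 1],
  [[0.9, -0.18, 0], [0, 0, 0], 1],
])

```text
time: 22.1
tool_pos: [0.5453, -0.2298, 0.1932]
tcp_rot: [0.707, -0.707, 0.0, -0.0]
wrist_force: [-0.3, 0.2, 0.9]
opening: 0.0875
finger_force: 0.0
```

send_rows([
  [[0.9, -0.18, 0], [0, 0, 0], 1],
  [[0.9, -0.18, 0], [0, 0, 0], 1],
  [[0.9, -0.18, 0], [0, 0, 0], 1],
  [[0.84, -0.17, 0], [0, 0, 0], 1],
  [[0, 0, 0], [0, 0, -0.94], 1],
])

```text
time: 22.52
tool_pos: [0.5633, -0.3203, 0.1924]
tcp_rot: [0.745, -0.667, -0.0, 0.0]
wrist_force: [-0.2, 0.5, -0.5]
opening: 0.0877
finger_force: 0.0
```

send_rows([
  [[0, 0, 0], [0, 0, -0.94], 1],
  [[0, 0, 0], [0, 0, -0.94], 1],
  [[0, 0, 0], [0, 0, -0.94], 1],
  [[0, 0, 0], [0, 0, -0.94], 1],
  [[0, 0, 0], [0, 0, -0.94], 1],
])

```text
time: 22.93
tool_pos: [0.563, -0.3172, 0.193]
tcp_rot: [0.903, -0.429, -0.0, 0.0]
wrist_force: [-0.2, -0.4, -0.3]
opening: 0.0876
finger_force: 0.0
```

send_rows([
  [[0, 0, 0], [0, 0, -0.94], 1],
  [[0, 0, 0], [0, 0, -0.94], 1],
  [[0, 0, 0], [0, 0, -0.94], 1],
  [[0, 0, 0], [0, 0, -0.94], 1],
  [[0, 0, 0], [0, 0, -0.94], 1],
])

```text
time: 23.35
tool_pos: [0.563, -0.3171, 0.193]
tcp_rot: [0.987, -0.161, -0.0, -0.0]
wrist_force: [-0.1, -0.1, 0.2]
opening: 0.0876
finger_force: 0.0
```

send_rows([
  [[0, 0, 0], [0, 0, -0.94], 1],
  [[0, 0, 0], [0, 0, -0.92], 1],
  [[0, 0, 0], [0, 0, 0], 1],
  [[0, 0, 0], [0, 0, 0], 1],
])

```text
time: 23.68
tool_pos: [0.563, -0.3171, 0.193]
tcp_rot: [0.999, -0.055, -0.0, -0.0]
wrist_force: [-0.6, 0.6, 1.0]
opening: 0.0877
finger_force: 0.0
```

```bash
python3 - <<'E'
from station import arm,viewer
from h import *
import cv2
o=arm.get_obs(); go(o,(.5628,-.318,.05)); print(o["joints"].round(2))
c=viewer.read_camera("scene"); w=viewer.read_camera("wrist"); np.savez("wrist5.npz",**w)
A=cv2.resize(c["img"][200:300,60:320,::-1],None,fx=3,fy=3,interpolation=cv2.INTER_CUBIC)[:250,:600]
cv2.imwrite("pics/s5.png",np.vstack([cv2.resize(c["img"][200:300,60:320,::-1],(700,269)),cv2.resize(w["img"][:,:,::-1],(420,315)).repeat(1,0) if 0 else cv2.copyMakeBorder(cv2.resize(w["img"][:,:,::-1],(420,315)),0,0,0,280,0)]))
E
```

```text
pos [ 0.563  -0.3171  0.193 ] yaw_y -96.26 shift units [-5.000e-03  3.600e-02  5.721e+00] t 23.6833
[-0.21  0.33 -0.1  -0.   -1.13  1.67]
```

View pics/s5.png

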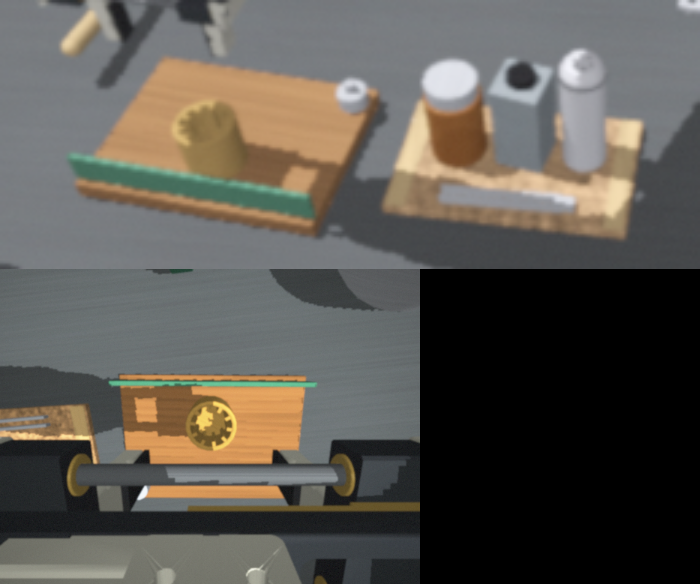

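The jar, tin and shaker are upright on the cork at (455,110), (522,115) and (582,110). The mould is centred under the gripper at (211,425). Next I grasp the mould.

send_rows([
  [[0, 0.03, 0.9], [0, 0, 0], 1],
  [[0, 0, 0.9], [0, 0, 0], 1],
  [[0, 0, 0.9], [0, 0, 0], 1],
  [[0, 0, 0.9], [0, 0, 0], 1],
  [[0, 0, 0.9], [0, 0, 0], 1],
])

```text
time: 24.2
tool_pos: [0.563, -0.3179, 0.0797]
tcp_rot: [0.999, -0.054, 0.0, 0.0]
wrist_force: [0.2, -0.8, -0.7]
opening: 0.0876
finger_force: 0.0
```

send_rows([
  [[0, 0, 0.7], [0, 0, 0], 1],
  [[0, 0, 0.4], [0, 0, 0], 1],
  [[0, 0, 0.1], [0, 0, 0], 0.9],
  [[0, 0, 0], [0, 0, 0], 0.8],
  [[0, 0, 0], [0, 0, 0], 0.75],
])

```text
time: 24.62
tool_pos: [0.5638, -0.3182, 0.0516]
tcp_rot: [0.999, -0.053, 0.001, 0.0]
wrist_force: [-0.6, 0.3, -0.2]
opening: 0.073
finger_force: 0.0
```

send_rows([
  [[0, 0, 0], [0, 0, 0], 0.65],
  [[0, 0, 0], [0, 0, 0], 0.5],
  [[0, 0, 0], [0, 0, 0], 0.5],
  [[0, 0, 0], [0, 0, 0], 0.5],
  [[0, 0, 0], [0, 0, 0], 0.5],
], newtons=25)

```text
time: 25.03
tool_pos: [0.5639, -0.318, 0.0519]
tcp_rot: [0.999, -0.053, 0.001, 0.0]
wrist_force: [-0.3, 1.3, 7.0]
opening: 0.0618
finger_force: 25.0
```

send_rows([
  [[0, 0, -0.3], [0, 0, 0], 0.5],
  [[0, 0, -0.7], [0, 0, 0], 0.5],
  [[0, 0, -0.9], [0, 0, 0], 0.5],
  [[0, 0, -0.9], [0, 0, 0], 0.5],
  [[0, 0, -0.9], [0, 0, 0], 0.5],
])

```text
time: 25.45
tool_pos: [0.5621, -0.3176, 0.1435]
tcp_rot: [0.999, -0.053, -0.001, -0.0]
wrist_force: [1.1, -1.0, -3.5]
opening: 0.062
finger_force: 25.0
```

send_rows([
  [[0, 0, -0.9], [0, 0, 0], 0.5],
  [[0, 0, -0.9], [0, 0, 0], 0.5],
  [[0, 0, -0.9], [0, 0, 0], 0.5],
  [[0, 0, -0.9], [0, 0, 0], 0.5],
  [[0, 0, 0], [0, 0, 0], 0.5],
])

```text
time: 25.87
tool_pos: [0.5644, -0.3188, 0.2383]
tcp_rot: [0.999, -0.053, 0.003, 0.001]
wrist_force: [1.4, -1.9, -1.5]
opening: 0.0622
finger_force: 25.0
```

```bash
python3 - <<'E'
from station import arm
from h import *
o=arm.get_obs(); go(o,(.47,.25,.23)); print(o["opening"],o["wrist_force"])
E
```

```text
pos [ 0.5644 -0.3188  0.2383] yaw_y -96.04 shift units [ -6.152 -22.229   0.246] t 25.8667
0.06219579178868847 [ 1.41553083 -1.92629664 -1.52075526]
```

send_rows([
  [[-0.35, -0.95, 0], [0, 0, 0], 0.5],
  [[-0.35, -0.95, 0], [0, 0, 0], 0.5],
  [[-0.35, -0.95, 0], [0, 0, 0], 0.5],
  [[-0.35, -0.95, 0], [0, 0, 0], 0.5],
  [[-0.35, -0.95, 0], [0, 0, 0], 0.5],
])

```text
time: 26.28
tool_pos: [0.5306, -0.194, 0.2318]
tcp_rot: [0.999, -0.053, -0.001, -0.0]
wrist_force: [0.2, -0.0, -3.6]
opening: 0.0616
finger_force: 25.0
```

send_rows([
  [[-0.35, -0.95, 0], [0, 0, 0], 0.5],
  [[-0.35, -0.95, 0], [0, 0, 0], 0.5],
  [[-0.35, -0.95, 0], [0, 0, 0], 0.5],
  [[-0.35, -0.95, 0], [0, 0, 0], 0.5],
  [[-0.35, -0.95, 0], [0, 0, 0], 0.5],
])

```text
time: 26.7
tool_pos: [0.4996, -0.0714, 0.2321]
tcp_rot: [0.999, -0.053, -0.001, -0.0]
wrist_force: [0.8, 0.5, -3.6]
opening: 0.0619
finger_force: 25.0
```

send_rows([
  [[-0.35, -0.95, 0], [0, 0, 0], 0.5],
  [[-0.35, -0.95, 0], [0, 0, 0], 0.5],
  [[-0.35, -0.95, 0], [0, 0, 0], 0.5],
  [[-0.35, -0.95, 0], [0, 0, 0], 0.5],
  [[-0.35, -0.95, 0], [0, 0, 0], 0.5],
])

```text
time: 27.12
tool_pos: [0.4687, 0.051, 0.2322]
tcp_rot: [0.999, -0.053, -0.001, 0.0]
wrist_force: [0.3, 0.0, -4.2]
opening: 0.0619
finger_force: 25.0
```

send_rows([
  [[-0.35, -0.95, 0], [0, 0, 0], 0.5],
  [[-0.35, -0.95, 0], [0, 0, 0], 0.5],
  [[-0.35, -0.95, 0], [0, 0, 0], 0.5],
  [[-0.35, -0.95, 0], [0, 0, 0], 0.5],
  [[-0.35, -0.95, 0], [0, 0, 0], 0.5],
])

```text
time: 27.53
tool_pos: [0.4378, 0.1736, 0.2322]
tcp_rot: [0.999, -0.053, -0.001, 0.0]
wrist_force: [-0.2, 0.3, -4.9]
opening: 0.0617
finger_force: 25.0
```

send_rows([
  [[-0.35, -0.95, 0], [0, 0, 0], 0.5],
  [[-0.35, -0.95, 0], [0, 0, 0], 0.5],
  [[-0.35, -0.95, 0], [0, 0, 0], 0.5],
  [[-0.35, -0.95, 0], [0, 0, 0], 0.5],
  [[-0.35, -0.95, 0], [0, 0, 0], 0.5],
])

```text
time: 27.95
tool_pos: [0.4069, 0.2961, 0.2322]
tcp_rot: [0.999, -0.053, -0.001, 0.001]
wrist_force: [0.4, 0.3, -3.5]
opening: 0.0615
finger_force: 25.0
```

send_rows([
  [[-0.35, -0.9, 0], [0, 0, 0], 0.5],
  [[0, 0, 0], [0, 0, 0], 0.5],
  [[0, 0, 0], [0, 0, 0], 0.5],
  [[0, 0, 0], [0, 0, 0], 0.5],
])

```text
time: 28.28
tool_pos: [0.4012, 0.3182, 0.2322]
tcp_rot: [0.999, -0.053, -0.001, 0.001]
wrist_force: [-1.4, -1.3, -3.9]
opening: 0.0613
finger_force: 25.0
```

```bash
python3 - <<'E'
from station import arm,viewer
from h import *
import cv2
o=arm.get_obs(); go(o,(.482,.318,.15)); print(o["joints"].round(2))
w=viewer.read_camera("wrist"); np.savez("wrist6.npz",**w)
cv2.imwrite("pics/w6.png",cv2.resize(w["img"][:,:,::-1],(800,600),interpolation=cv2.INTER_CUBIC))
E
```

```text
pos [0.4012 0.3182 0.2322] yaw_y -96.05 shift units [ 3.218 -0.337  3.283] t 28.2833
[ 1.05  0.09 -0.33 -0.   -1.16  0.41]
```

View pics/w6.png

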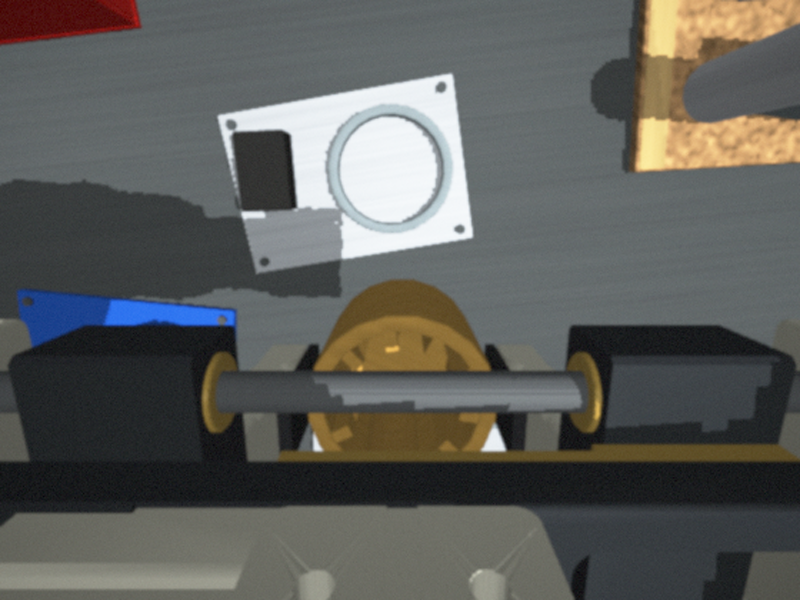

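The ring is at about (390,168) with the graphite at (264,171). The mould is held straight in the fingers at (400,370).

```bash
python3 - <<'E'
from station import arm
from h import *
w=dict(np.load("wrist6.npz"))
c=ray(w,[(389.5,167.5)],.02)[0]; e=ray(w,[(327,167),(452,167),(390,104),(390,231)],.02)
print(c, e.round(4)); print(ray(w,[(264,171)],.033))
p=cloud(w).reshape(-1,3); d=np.hypot(*(p[:,:2]-c[:2]).T)
q=p[(d<.06)&(p[:,2]>.016)&(p[:,2]<.025)]; print(len(q),((q.min(0)+q.max(0))/2).round(4),np.ptp(q,axis=0).round(3),np.median(q[:,2]), np.median(p[d<.03][:,2]))
go(arm.get_obs(),(*((q.min(0)+q.max(0))/2)[:2],.10))
E
```

```text
[0.48539028 0.31793462 0.02      ] [[0.491  0.3673 0.02  ]
 [0.4806 0.2684 0.02  ]
 [0.5319 0.3124 0.02  ]
 [0.4356 0.3231 0.02  ]]
[[0.49225184 0.41395742 0.033     ]]
1869 [0.4837 0.3183 0.0193] [0.099 0.099 0.006] 0.019645179122987022 0.007877534964531002
pos [0.4015 0.318  0.2324] yaw_y -96.08 shift units [ 3.274 -0.367  5.295] t 28.3333
```

send_rows([
  [[0.82, -0.09, 0], [0, 0, 0], 0.5],
  [[0.82, -0.09, 0], [0, 0, 0], 0.5],
  [[0.82, -0.09, 0], [0, 0, 0], 0.5],
  [[0.82, -0.1, 0], [0, 0, 0], 0.5],
  [[0, 0, 0.8], [0, 0, 0], 0.5],
])

```text
time: 28.75
tool_pos: [0.4894, 0.3199, 0.2162]
tcp_rot: [0.999, -0.054, 0.003, -0.002]
wrist_force: [0.6, 1.4, -3.1]
opening: 0.0619
finger_force: 25.0
```

send_rows([
  [[0, 0, 0.9], [0, 0, 0], 0.5],
  [[0, 0, 0.9], [0, 0, 0], 0.5],
  [[0, 0, 0.9], [0, 0, 0], 0.5],
  [[0, 0, 0.9], [0, 0, 0], 0.5],
  [[0, 0, 0.9], [0, 0, 0], 0.5],
])

```text
time: 29.17
tool_pos: [0.4845, 0.3182, 0.0996]
tcp_rot: [0.999, -0.054, -0.0, -0.0]
wrist_force: [-0.7, 1.0, -4.6]
opening: 0.0616
finger_force: 25.0
```

send_rows([
  [[0, 0, 0.6], [0, 0, 0], 0.5],
  [[0, 0, 0.4], [0, 0, 0], 0.5],
  [[0, 0, 0], [0, 0, 0], 0.5],
  [[0, 0, 0], [0, 0, 0], 0.5],
])

```text
time: 29.5
tool_pos: [0.4847, 0.3189, 0.0757]
tcp_rot: [0.999, -0.053, -0.0, 0.0]
wrist_force: [-0.7, 0.8, -4.7]
opening: 0.0616
finger_force: 25.0
```

```bash
python3 - <<'E'
from station import arm
from h import *
go(arm.get_obs(),(.484,.3182,.0395))
E
```

```text
pos [0.4847 0.3189 0.0757] yaw_y -96.09 shift units [-0.024  0.032  1.448] t 29.5
```

send_rows([
  [[-0.02, 0.03, 0.6], [0, 0, 0], 0.5],
  [[0, 0, 0.5], [0, 0, 0], 0.5],
  [[0, 0, 0.3], [0, 0, 0], 0.5],
  [[0, 0, 0.05], [0, 0, 0], 0.5],
  [[0, 0, 0], [0, 0, 0], 0.5],
])

```text
time: 29.92
tool_pos: [0.4842, 0.3191, 0.0402]
tcp_rot: [0.999, -0.053, 0.0, -0.0]
wrist_force: [-0.5, -0.2, -3.6]
opening: 0.0618
finger_force: 25.0
```

send_rows([
  [[0, 0, 0.04], [0, 0, 0], 0.5],
  [[0, 0, 0], [0, 0, 0], 0.5],
])

```text
time: 30.08
tool_pos: [0.4844, 0.3193, 0.0398]
tcp_rot: [0.999, -0.053, 0.001, -0.001]
wrist_force: [-1.5, -1.5, 3.9]
opening: 0.062
finger_force: 25.0
```

send_rows([
  [[0, 0, 0], [0, 0, 0], 0.7],
  [[0, 0, 0], [0, 0, 0], 0.75],
  [[0, 0, 0], [0, 0, 0], 0.85],
  [[0, 0, 0], [0, 0, 0], 0.9],
  [[0, 0, 0], [0, 0, 0], 0.9],
])

```text
time: 30.5
tool_pos: [0.484, 0.319, 0.0385]
tcp_rot: [0.999, -0.053, 0.0, -0.0]
wrist_force: [-0.0, -0.3, 1.5]
opening: 0.0774
finger_force: 0.0
```

send_rows([
  [[0, 0, 0], [0, 0, 0], 0.9],
  [[0, 0, -0.4], [0, 0, 0], 0.9],
  [[0, 0, -0.8], [0, 0, 0], 0.9],
  [[0, 0, -0.9], [0, 0, 0], 0.9],
  [[0, 0, -0.9], [0, 0, 0], 0.9],
])

```text
time: 30.92
tool_pos: [0.4837, 0.3186, 0.1146]
tcp_rot: [0.999, -0.053, -0.0, 0.0]
wrist_force: [1.3, 0.6, 0.2]
opening: 0.0792
finger_force: 0.0
```

send_rows([
  [[0, 0, -0.9], [0, 0, 0], 1],
  [[0, 0, -0.9], [0, 0, 0], 1],
  [[0, 0, -0.9], [0, 0, 0], 1],
  [[0, 0, -0.9], [0, 0, 0.92], 1],
  [[0, 0, -0.4], [0, 0, 0.94], 1],
])

```text
time: 31.33
tool_pos: [0.4848, 0.3195, 0.2176]
tcp_rot: [0.986, -0.166, 0.002, -0.002]
wrist_force: [0.6, -1.0, -0.7]
opening: 0.0876
finger_force: 0.0
```

send_rows([
  [[0, 0, 0], [0, 0, 0.94], 1],
  [[0, 0, 0], [0, 0, 0.94], 1],
  [[0, 0, 0], [0, 0, 0.94], 1],
  [[0, 0, 0], [0, 0, 0.94], 1],
  [[0, 0, 0], [0, 0, 0.94], 1],
])

```text
time: 31.75
tool_pos: [0.4838, 0.3187, 0.2142]
tcp_rot: [0.901, -0.434, 0.0, -0.0]
wrist_force: [-0.4, -0.8, 0.2]
opening: 0.0878
finger_force: 0.0
```

send_rows([
  [[0, 0, 0], [0, 0, 0.94], 1],
  [[0, 0, 0], [0, 0, 0.94], 1],
  [[0, 0, 0], [0, 0, 0.94], 1],
  [[0, 0, 0], [0, 0, 0.94], 1],
  [[0, 0, 0], [0, 0, 0.94], 1],
])

```text
time: 32.17
tool_pos: [0.4838, 0.3187, 0.2141]
tcp_rot: [0.744, -0.668, 0.0, -0.0]
wrist_force: [-0.6, -0.5, -0.6]
opening: 0.0879
finger_force: 0.0
```

send_rows([
  [[0, 0, 0], [0, 0, 0.94], 1],
  [[0.92, -0.07, 0], [0, 0, 0], 1],
  [[0.92, -0.07, 0], [0, 0, 0], 1],
  [[0.92, -0.07, 0], [0, 0, 0], 1],
  [[0.92, -0.07, 0], [0, 0, 0], 1],
])

```text
time: 32.58
tool_pos: [0.4908, 0.2258, 0.2141]
tcp_rot: [0.708, -0.707, 0.0, -0.0]
wrist_force: [0.2, -0.1, -1.4]
opening: 0.0878
finger_force: 0.0
```

send_rows([
  [[0.92, -0.07, 0], [0, 0, 0], 1],
  [[0.92, -0.07, 0], [0, 0, 0], 1],
  [[0.92, -0.07, 0], [0, 0, 0], 1],
  [[0.92, -0.07, 0], [0, 0, 0], 1],
  [[0.92, -0.07, 0], [0, 0, 0], 1],
])

```text
time: 33.0
tool_pos: [0.4997, 0.1106, 0.2142]
tcp_rot: [0.708, -0.707, 0.0, -0.0]
wrist_force: [0.7, 0.2, -0.3]
opening: 0.0875
finger_force: 0.0
```

send_rows([
  [[0.92, -0.07, 0], [0, 0, 0], 1],
  [[0.92, -0.07, 0], [0, 0, 0], 1],
  [[0.92, -0.07, 0], [0, 0, 0], 1],
  [[0.92, -0.07, 0], [0, 0, 0], 1],
  [[0.92, -0.07, 0], [0, 0, 0], 1],
])

```text
time: 33.42
tool_pos: [0.5085, -0.0044, 0.2142]
tcp_rot: [0.708, -0.707, 0.0, -0.0]
wrist_force: [1.6, 1.0, -0.2]
opening: 0.0874
finger_force: 0.0
```

send_rows([
  [[0.92, -0.07, 0], [0, 0, 0], 1],
  [[0, 0, 0], [0, 0, 0], 1],
  [[0, 0, 0], [0, 0, 0], 1],
])

```text
time: 33.67
tool_pos: [0.5103, -0.0272, 0.2139]
tcp_rot: [-0.707, 0.708, -0.0, 0.0]
wrist_force: [-0.5, 0.2, -0.1]
opening: 0.088
finger_force: 0.0
```

```bash
python3 - <<'E'
from station import arm,viewer
from h import *
import cv2
o=arm.get_obs(); go(o,(.515,-.0715,.0675))
c=viewer.read_camera("scene")
A=cv2.resize(c["img"][225:290,320:440,::-1],None,fx=5,fy=5,interpolation=cv2.INTER_CUBIC)
cv2.imwrite("pics/s7.png",A)
E
```

```text
pos [ 0.5103 -0.0272  0.2139] yaw_y 179.93 shift units [ 1.771 -0.187  5.857] t 33.6667
```

View pics/s7.png

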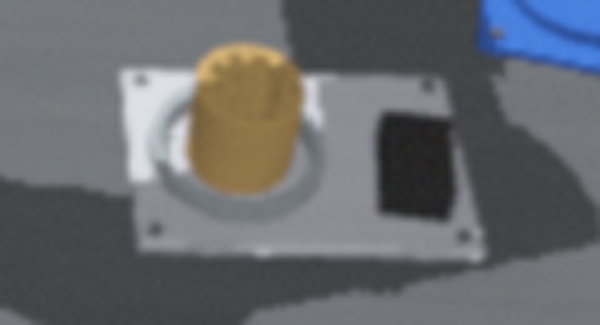

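The mould stands upright inside the ring at (245,130), with the ring showing all round it and the graphite untouched. Next I return the jar.

send_rows([
  [[0.88, -0.1, 0], [0, 0, 0], 1],
  [[0.88, -0.1, 0], [0, 0, 0], 1],
  [[0, 0, 0.9], [0, 0, 0], 1],
  [[0, 0, 0.9], [0, 0, 0], 1],
  [[0, 0, 0.9], [0, 0, 0], 1],
])

```text
time: 34.13
tool_pos: [0.5158, -0.0696, 0.1457]
tcp_rot: [0.708, -0.707, 0.0, -0.001]
wrist_force: [0.1, 0.2, -0.0]
opening: 0.0876
finger_force: 0.0
```

send_rows([
  [[0, 0, 0.9], [0, 0, 0], 1],
  [[0, 0, 0.9], [0, 0, 0], 1],
  [[0, 0, 0.8], [0, 0, 0], 1],
  [[0, 0, 0.5], [0, 0, 0], 1],
  [[0, 0, 0], [0, 0, 0], 1],
])

```text
time: 34.55
tool_pos: [0.5137, -0.0696, 0.0659]
tcp_rot: [0.708, -0.707, -0.001, 0.002]
wrist_force: [0.1, -0.2, -0.8]
opening: 0.0877
finger_force: 0.0
```

send_rows([
  [[0, 0, 0], [0, 0, 0], 0.9],
  [[0, 0, 0], [0, 0, 0], 0.8],
  [[0, 0, 0], [0, 0, 0], 0.7],
  [[0, 0, 0], [0, 0, 0], 0.6],
  [[0, 0, 0], [0, 0, 0], 0.5],
], newtons=22)

```text
time: 34.97
tool_pos: [0.5158, -0.07, 0.0692]
tcp_rot: [0.707, -0.707, 0.0, -0.001]
wrist_force: [-3.7, 1.0, 2.2]
opening: 0.0599
finger_force: 4.9
```

send_rows([
  [[0, 0, 0], [0, 0, 0], 0.5],
  [[0, 0, 0], [0, 0, 0], 0.5],
  [[0, 0, 0], [0, 0, 0], 0.5],
])

```text
time: 35.22
tool_pos: [0.5157, -0.0701, 0.0691]
tcp_rot: [0.708, -0.707, 0.0, -0.0]
wrist_force: [-2.1, 1.3, 6.6]
opening: 0.0597
finger_force: 22.0
```

```bash
python3 - <<'E'
from station import arm
from h import *
o=arm.get_obs(); go(o,(.5391,-.3867,.0675))
E
```

```text
pos [ 0.5157 -0.0701  0.0691] yaw_y -179.94 shift units [12.663 -0.922  0.064] t 35.2167
```

send_rows([
  [[0, 0, -0.3], [0, 0, 0], 0.5],
  [[0, 0, -0.7], [0, 0, 0], 0.5],
  [[0, 0, -0.9], [0, 0, 0], 0.5],
  [[0, 0, -0.9], [0, 0, 0], 0.5],
  [[0, 0, -0.9], [0, 0, 0], 0.5],
])

```text
time: 35.63
tool_pos: [0.5147, -0.0703, 0.1617]
tcp_rot: [0.707, -0.707, -0.0, 0.0]
wrist_force: [0.7, 0.4, -3.1]
opening: 0.0594
finger_force: 22.0
```

send_rows([
  [[0, 0, -0.9], [0, 0, 0], 0.5],
  [[0.84, -0.06, 0], [0, 0, 0], 0.5],
  [[0.84, -0.06, 0], [0, 0, 0], 0.5],
  [[0.84, -0.06, 0], [0, 0, 0], 0.5],
  [[0.84, -0.06, 0], [0, 0, 0], 0.5],
])

```text
time: 36.05
tool_pos: [0.521, -0.1549, 0.1835]
tcp_rot: [0.708, -0.707, -0.0, -0.0]
wrist_force: [-0.4, 0.0, -3.8]
opening: 0.0594
finger_force: 22.0
```

send_rows([
  [[0.84, -0.06, 0], [0, 0, 0], 0.5],
  [[0.84, -0.06, 0], [0, 0, 0], 0.5],
  [[0.84, -0.06, 0], [0, 0, 0], 0.5],
  [[0.84, -0.06, 0], [0, 0, 0], 0.5],
  [[0.84, -0.06, 0], [0, 0, 0], 0.5],
])

```text
time: 36.47
tool_pos: [0.5285, -0.2601, 0.1832]
tcp_rot: [0.707, -0.707, -0.001, 0.0]
wrist_force: [0.1, 0.4, -4.2]
opening: 0.0594
finger_force: 22.0
```

send_rows([
  [[0.84, -0.06, 0], [0, 0, 0], 0.5],
  [[0.84, -0.06, 0], [0, 0, 0], 0.5],
  [[0.84, -0.06, 0], [0, 0, 0], 0.5],
  [[0.84, -0.07, 0], [0, 0, 0], 0.5],
  [[0.84, -0.07, 0], [0, 0, 0], 0.5],
])

```text
time: 36.88
tool_pos: [0.5366, -0.365, 0.183]
tcp_rot: [0.707, -0.707, -0.001, 0.0]
wrist_force: [1.1, -0.4, -3.5]
opening: 0.0593
finger_force: 22.0
```

send_rows([
  [[0.84, -0.07, 0], [0, 0, 0], 0.5],
  [[0, 0, 0.8], [0, 0, 0], 0.5],
  [[0, 0, 0.8], [0, 0, 0], 0.5],
  [[0, 0, 0.8], [0, 0, 0], 0.5],
  [[0, 0, 0.8], [0, 0, 0], 0.5],
])

```text
time: 37.3
tool_pos: [0.5382, -0.3852, 0.1021]
tcp_rot: [0.707, -0.707, -0.001, 0.0]
wrist_force: [-0.1, 0.2, -3.4]
opening: 0.0594
finger_force: 22.0
```

send_rows([
  [[0, 0, 0.4], [0, 0, 0], 0.5],
  [[0, 0, 0.3], [0, 0, 0], 0.5],
  [[0, 0, 0], [0, 0, 0], 0.5],
  [[0, 0, 0], [0, 0, 0], 0.5],
])

```text
time: 37.63
tool_pos: [0.5392, -0.3853, 0.0863]
tcp_rot: [0.708, -0.707, 0.0, 0.0]
wrist_force: [0.1, -1.0, -3.3]
opening: 0.0594
finger_force: 22.0
```

```bash
python3 - <<'E'
from station import arm
from h import *
o=arm.get_obs(); go(o,(.539,-.3854,.0755))
E
```

```text
pos [ 0.5392 -0.3853  0.0863] yaw_y -179.93 shift units [0.004 0.009 0.43 ] t 37.6333
```

send_rows([
  [[0, 0, 0.2], [0, 0, 0], 0.5],
  [[0, 0, 0.15], [0, 0, 0], 0.5],
  [[0, 0, 0], [0, 0, 0], 0.5],
  [[0, 0, 0], [0, 0, 0], 0.5],
])

```text
time: 37.97
tool_pos: [0.5392, -0.3852, 0.0774]
tcp_rot: [0.707, -0.707, 0.0, -0.0]
wrist_force: [0.1, -0.5, -2.9]
opening: 0.059
finger_force: 22.0
```

send_rows([
  [[0, 0, 0.03], [0, 0, 0], 0.5],
  [[0, 0, 0], [0, 0, 0], 0.5],
])

```text
time: 38.13
tool_pos: [0.5391, -0.3853, 0.0772]
tcp_rot: [0.708, -0.707, 0.0, 0.0]
wrist_force: [-1.5, 0.9, 3.0]
opening: 0.0592
finger_force: 22.0
```

send_rows([
  [[0, 0, 0], [0, 0, 0], 0.7],
  [[0, 0, 0], [0, 0, 0], 0.8],
  [[0, 0, 0], [0, 0, 0], 0.9],
  [[0, 0, 0], [0, 0, 0], 1],
  [[0, 0, 0], [0, 0, 0], 1],
])

```text
time: 38.55
tool_pos: [0.5391, -0.3852, 0.0763]
tcp_rot: [0.707, -0.707, 0.0, -0.0]
wrist_force: [-0.8, 1.2, -0.4]
opening: 0.0824
finger_force: 0.0
```

send_rows([
  [[0, 0, 0], [0, 0, 0], 1],
  [[0, 0, -0.4], [0, 0, 0], 1],
  [[0, 0, -0.9], [0, 0, 0], 1],
  [[0, 0, -0.9], [0, 0, 0], 1],
  [[0, 0, -0.9], [0, 0, 0], 1],
])

```text
time: 38.97
tool_pos: [0.5389, -0.3852, 0.1553]
tcp_rot: [0.708, -0.707, -0.0, 0.0]
wrist_force: [0.9, 0.7, 0.1]
opening: 0.0875
finger_force: 0.0
```

send_rows([
  [[0, 0, -0.9], [0, 0, 0], 1],
  [[0, 0, -0.9], [0, 0, 0], 1],
  [[-0.9, 0.05, -0.3], [0, 0, 0], 1],
  [[-0.9, 0.05, 0], [0, 0, 0], 1],
  [[-0.9, 0.05, 0], [0, 0, 0], 1],
])

```text
time: 39.38
tool_pos: [0.5354, -0.3173, 0.208]
tcp_rot: [0.707, -0.707, 0.001, -0.001]
wrist_force: [1.4, 0.6, -0.4]
opening: 0.0877
finger_force: 0.0
```

send_rows([
  [[-0.9, 0.05, 0], [0, 0, 0], 1],
  [[-0.9, 0.05, 0], [0, 0, 0], 1],
  [[-0.9, 0.05, 0], [0, 0, 0], 1],
  [[-0.9, 0.06, 0], [0, 0, 0], 1],
  [[-0.9, 0.06, 0], [0, 0, 0], 1],
])

```text
time: 39.8
tool_pos: [0.5282, -0.2042, 0.2073]
tcp_rot: [0.707, -0.707, 0.0, -0.0]
wrist_force: [-0.2, -0.6, 0.6]
opening: 0.0877
finger_force: 0.0
```

send_rows([
  [[-0.9, 0.06, 0], [0, 0, 0], 1],
  [[-0.9, 0.06, 0], [0, 0, 0], 1],
  [[-0.9, 0.06, 0], [0, 0, 0], 1],
  [[-0.9, 0.06, 0], [0, 0, 0], 1],
  [[-0.9, 0.06, 0], [0, 0, 0], 1],
])

```text
time: 40.22
tool_pos: [0.5206, -0.0916, 0.2073]
tcp_rot: [0.707, -0.707, 0.0, -0.0]
wrist_force: [0.5, -0.3, -0.3]
opening: 0.0871
finger_force: 0.0
```

send_rows([
  [[-0.9, 0.06, 0], [0, 0, 0], 1],
  [[-0.9, 0.06, 0], [0, 0, 0], 1],
  [[-0.9, 0.06, 0], [0, 0, 0], 1],
  [[-0.9, 0.06, 0], [0, 0, 0.69], 1],
  [[0, 0, 0], [0, 0, 0.69], 1],
])

```text
time: 40.63
tool_pos: [0.5147, 0.0, 0.2074]
tcp_rot: [-0.646, 0.763, -0.0, 0.001]
wrist_force: [-0.3, -0.5, -0.1]
opening: 0.0874
finger_force: 0.0
```

send_rows([
  [[0, 0, 0], [0, 0, 0.69], 1],
  [[0, 0, 0], [0, 0, 0], 1],
  [[0, 0, 0], [0, 0, 0], 1],
  [[0, 0, 0], [0, 0, 0], 1],
])

```text
time: 40.97
tool_pos: [0.5147, -0.0028, 0.2067]
tcp_rot: [-0.615, 0.788, -0.0, 0.0]
wrist_force: [-0.1, 1.1, -0.6]
opening: 0.0877
finger_force: 0.0
```

```bash
python3 - <<'E'
from station import arm
from h import *
o=arm.get_obs(); go(o,(.5154,-.0022,.0925))
E
```

```text
pos [ 0.5147 -0.0028  0.2067] yaw_y 165.96 shift units [-0.03  -0.019  4.57 ] t 40.9667
```

send_rows([
  [[-0.03, -0.02, 0.9], [0, 0, 0], 1],
  [[0, 0, 0.9], [0, 0, 0], 1],
  [[0, 0, 0.9], [0, 0, 0], 1],
  [[0, 0, 0.9], [0, 0, 0], 1],
  [[0, 0, 0.6], [0, 0, 0], 1],
])

```text
time: 41.38
tool_pos: [0.5144, -0.0027, 0.0995]
tcp_rot: [-0.615, 0.789, 0.0, -0.001]
wrist_force: [0.5, -0.7, -0.4]
opening: 0.0876
finger_force: 0.0
```

send_rows([
  [[0, 0, 0.35], [0, 0, 0], 1],
  [[0, 0, 0], [0, 0, 0], 0.8],
  [[0, 0, 0], [0, 0, 0], 0.7],
  [[0, 0, 0], [0, 0, 0], 0.65],
  [[0, 0, 0], [0, 0, 0], 0.55],
])

```text
time: 41.8
tool_pos: [0.5161, -0.0019, 0.0937]
tcp_rot: [-0.615, 0.789, -0.0, 0.001]
wrist_force: [0.1, 0.7, -0.1]
opening: 0.0666
finger_force: 0.0
```

send_rows([
  [[0, 0, 0], [0, 0, 0], 0.4],
  [[0, 0, 0], [0, 0, 0], 0.4],
  [[0, 0, 0], [0, 0, 0], 0.4],
  [[0, 0, 0], [0, 0, 0], 0.4],
  [[0, 0, 0], [0, 0, 0], 0.4],
], newtons=20)

```text
time: 42.22
tool_pos: [0.5155, -0.002, 0.0932]
tcp_rot: [-0.615, 0.789, -0.0, 0.0]
wrist_force: [-2.6, 1.6, 6.7]
opening: 0.0519
finger_force: 19.9
```

```bash
python3 - <<'E'
from station import arm
from h import *
o=arm.get_obs(); go(o,(.4750,-.3092,.0925))
E
```

```text
pos [ 0.5155 -0.002   0.0932] yaw_y 165.84 shift units [12.312 -1.436  0.024] t 42.2167
```

send_rows([
  [[0, 0, -0.3], [0, 0, 0], 0.4],
  [[0, 0, -0.7], [0, 0, 0], 0.4],
  [[0, 0, -0.8], [0, 0, 0], 0.4],
  [[0, 0, -0.8], [0, 0, 0], 0.4],
  [[0, 0, -0.8], [0, 0, 0], 0.4],
])

```text
time: 42.63
tool_pos: [0.5146, -0.0022, 0.1782]
tcp_rot: [-0.614, 0.789, 0.0, -0.001]
wrist_force: [0.4, -0.1, -2.6]
opening: 0.0522
finger_force: 19.9
```

send_rows([
  [[0, 0, -0.6], [0, 0, 0], 0.4],
  [[0.88, -0.1, 0], [0, 0, 0], 0.4],
  [[0.88, -0.1, 0], [0, 0, 0], 0.4],
  [[0.88, -0.1, 0], [0, 0, 0], 0.4],
  [[0.88, -0.1, 0], [0, 0, 0], 0.4],
])

```text
time: 43.05
tool_pos: [0.5026, -0.0905, 0.1925]
tcp_rot: [-0.615, 0.789, 0.0, -0.0]
wrist_force: [0.3, -0.8, -3.5]
opening: 0.0519
finger_force: 20.0
```

send_rows([
  [[0.88, -0.1, 0], [0, 0, 0], 0.4],
  [[0.88, -0.1, 0], [0, 0, 0], 0.4],
  [[0.88, -0.1, 0], [0, 0, 0], 0.4],
  [[0.88, -0.1, 0], [0, 0, 0], 0.4],
  [[0.88, -0.1, 0], [0, 0, 0], 0.4],
])

```text
time: 43.47
tool_pos: [0.4878, -0.2004, 0.1924]
tcp_rot: [-0.614, 0.789, 0.0, -0.0]
wrist_force: [0.1, -0.9, -3.6]
opening: 0.0519
finger_force: 20.0
```

send_rows([
  [[0.88, -0.1, 0], [0, 0, 0], 0.4],
  [[0.88, -0.11, 0], [0, 0, 0], 0.4],
  [[0.88, -0.11, 0], [0, 0, 0], 0.4],
  [[0.88, -0.11, 0], [0, 0, 0], 0.4],
  [[0.88, -0.11, 0], [0, 0, 0], 0.4],
])

```text
time: 43.88
tool_pos: [0.474, -0.3103, 0.1923]
tcp_rot: [-0.614, 0.789, 0.001, -0.0]
wrist_force: [0.2, 0.2, -4.2]
opening: 0.0514
finger_force: 20.0
```

send_rows([
  [[0, 0, 0], [0, 0, 0], 0.4],
  [[0, 0, 0.8], [0, 0, 0], 0.4],
  [[0, 0, 0.8], [0, 0, 0], 0.4],
  [[0, 0, 0.8], [0, 0, 0], 0.4],
  [[0, 0, 0.5], [0, 0, 0], 0.4],
])

```text
time: 44.3
tool_pos: [0.4733, -0.3088, 0.1178]
tcp_rot: [-0.614, 0.789, 0.001, -0.001]
wrist_force: [-0.6, 0.0, -2.7]
opening: 0.052
finger_force: 20.0
```

send_rows([
  [[0, 0, 0.4], [0, 0, 0], 0.4],
  [[0, 0, 0], [0, 0, 0], 0.4],
  [[0, 0, 0], [0, 0, 0], 0.4],
  [[0, 0, 0], [0, 0, 0], 0.4],
])

```text
time: 44.63
tool_pos: [0.4754, -0.3097, 0.111]
tcp_rot: [-0.615, 0.789, -0.001, 0.0]
wrist_force: [-0.6, -0.2, -2.9]
opening: 0.0521
finger_force: 20.0
```

```bash
python3 - <<'E'
from station import arm
from h import *
o=arm.get_obs(); go(o,(.4750,-.3091,.1006))
E
```

```text
pos [ 0.4754 -0.3097  0.111 ] yaw_y 165.85 shift units [-0.019  0.021  0.414] t 44.6333
```

send_rows([
  [[-0.02, 0.02, 0.2], [0, 0, 0], 0.4],
  [[0, 0, 0.16], [0, 0, 0], 0.4],
  [[0, 0, 0], [0, 0, 0], 0.4],
  [[0, 0, 0], [0, 0, 0], 0.4],
  [[0, 0, 0], [0, 0, 0], 0.4],
])

```text
time: 45.05
tool_pos: [0.4743, -0.3089, 0.1011]
tcp_rot: [-0.614, 0.789, 0.0, -0.0]
wrist_force: [-0.2, 0.5, -4.5]
opening: 0.0518
finger_force: 20.0
```

send_rows([
  [[0, 0, 0.04], [0, 0, 0], 0.4],
  [[0, 0, 0], [0, 0, 0], 0.4],
  [[0, 0, 0], [0, 0, 0], 0.4],
])

```text
time: 45.3
tool_pos: [0.4744, -0.3089, 0.101]
tcp_rot: [-0.615, 0.789, -0.0, -0.0]
wrist_force: [-2.5, 2.4, 4.4]
opening: 0.0519
finger_force: 20.0
```

send_rows([
  [[0, 0, 0], [0, 0, 0], 0.6],
  [[0, 0, 0], [0, 0, 0], 0.8],
  [[0, 0, 0], [0, 0, 0], 0.9],
  [[0, 0, 0], [0, 0, 0], 1],
  [[0, 0, 0], [0, 0, 0], 1],
])

```text
time: 45.72
tool_pos: [0.4746, -0.309, 0.1001]
tcp_rot: [-0.614, 0.789, -0.0, 0.0]
wrist_force: [-0.1, 0.6, -0.1]
opening: 0.0736
finger_force: 0.0
```

send_rows([
  [[0, 0, 0], [0, 0, 0], 1],
  [[0, 0, -0.4], [0, 0, 0], 1],
  [[0, 0, -0.9], [0, 0, 0], 1],
  [[0, 0, -0.9], [0, 0, 0], 1],
  [[0, 0, -0.9], [0, 0, 0], 1],
])

```text
time: 46.13
tool_pos: [0.4743, -0.309, 0.1791]
tcp_rot: [-0.615, 0.789, 0.0, -0.0]
wrist_force: [0.9, 0.5, -0.2]
opening: 0.0873
finger_force: 0.0
```

send_rows([
  [[0, 0, -0.9], [0, 0, 0], 1],
  [[0, 0, -0.4], [0, 0, -0.69], 1],
  [[0, 0, 0], [0, 0, -0.69], 1],
  [[0, 0, 0], [0, 0, -0.69], 1],
  [[0, 0, 0], [0, 0, 0], 1],
])

```text
time: 46.55
tool_pos: [0.4746, -0.309, 0.2112]
tcp_rot: [0.709, -0.705, 0.001, -0.0]
wrist_force: [0.3, -0.4, -0.2]
opening: 0.0873
finger_force: 0.0
```

send_rows([
  [[-0.93, -0.1, 0], [0, 0, 0], 1],
  [[-0.93, -0.1, 0], [0, 0, 0], 1],
  [[-0.93, -0.1, 0], [0, 0, 0], 1],
  [[-0.93, -0.1, 0], [0, 0, 0], 1],
  [[-0.93, -0.1, 0], [0, 0, 0], 1],
])

```text
time: 46.97
tool_pos: [0.4867, -0.1917, 0.2104]
tcp_rot: [-0.706, 0.708, -0.0, -0.0]
wrist_force: [0.4, 0.9, -0.4]
opening: 0.088
finger_force: 0.0
```

send_rows([
  [[-0.93, -0.1, 0], [0, 0, 0], 1],
  [[-0.93, -0.1, 0], [0, 0, 0], 1],
  [[-0.93, -0.1, 0], [0, 0, 0], 1],
  [[-0.93, -0.1, 0], [0, 0, 0], 1],
  [[-0.93, -0.1, 0], [0, 0, 0], 1],
])

```text
time: 47.38
tool_pos: [0.4991, -0.0753, 0.2105]
tcp_rot: [-0.706, 0.708, -0.0, 0.0]
wrist_force: [0.2, 0.3, -0.5]
opening: 0.0878
finger_force: 0.0
```

send_rows([
  [[-0.93, -0.1, 0], [0, 0, 0], 1],
  [[-0.93, -0.1, 0], [0, 0, 0], 1],
  [[-0.93, -0.1, 0], [0, 0, 0], 1],
  [[-0.93, -0.1, 0], [0, 0, 0], 1],
  [[-0.93, -0.1, 0], [0, 0, 0], 1],
])

```text
time: 47.8
tool_pos: [0.5115, 0.041, 0.2105]
tcp_rot: [-0.706, 0.708, -0.0, 0.0]
wrist_force: [0.5, 0.3, 0.4]
opening: 0.0877
finger_force: 0.0
```

send_rows([
  [[-0.9, -0.1, 0], [0, 0, 0], 1],
  [[0, 0, 0], [0, 0, 0], 1],
  [[0, 0, 0], [0, 0, 0], 1],
  [[0, 0, 0], [0, 0, 0], 1],
])

```text
time: 48.13
tool_pos: [0.5139, 0.0623, 0.2102]
tcp_rot: [-0.707, 0.707, 0.0, -0.0]
wrist_force: [0.5, -1.0, 0.1]
opening: 0.0876
finger_force: 0.0
```

```bash
python3 - <<'E'
from station import arm
from h import *
o=arm.get_obs(); go(o,(.5152,.0622,.1028))
E
```

```text
pos [0.5139 0.0623 0.2102] yaw_y 179.99 shift units [ 2.000e-03 -5.500e-02  4.295e+00] t 48.1333
```

send_rows([
  [[0, -0.05, 0.9], [0, 0, 0], 1],
  [[0, 0, 0.9], [0, 0, 0], 1],
  [[0, 0, 0.9], [0, 0, 0], 1],
  [[0, 0, 0.9], [0, 0, 0], 1],
  [[0, 0, 0.5], [0, 0, 0], 1],
])

```text
time: 48.55
tool_pos: [0.5139, 0.0609, 0.1054]
tcp_rot: [-0.706, 0.708, 0.001, -0.001]
wrist_force: [-0.2, -0.8, -0.7]
opening: 0.0872
finger_force: 0.0
```

send_rows([
  [[0, 0, 0.18], [0, 0, 0], 1],
  [[0, 0, 0], [0, 0, 0], 0.8],
  [[0, 0, 0], [0, 0, 0], 0.7],
  [[0, 0, 0], [0, 0, 0], 0.6],
  [[0, 0, 0], [0, 0, 0], 0.5],
])

```text
time: 48.97
tool_pos: [0.5159, 0.0625, 0.1042]
tcp_rot: [0.707, -0.707, 0.0, -0.001]
wrist_force: [-0.0, -0.5, -0.2]
opening: 0.0665
finger_force: 0.0
```

send_rows([
  [[0, 0, 0], [0, 0, 0], 0.4],
  [[0, 0, 0], [0, 0, 0], 0.3],
  [[0, 0, 0], [0, 0, 0], 0.3],
  [[0, 0, 0], [0, 0, 0], 0.3],
  [[0, 0, 0], [0, 0, 0], 0.3],
], newtons=20)

```text
time: 49.38
tool_pos: [0.5153, 0.0625, 0.1034]
tcp_rot: [0.708, -0.707, 0.0, -0.0]
wrist_force: [-1.3, 1.0, 4.0]
opening: 0.0455
finger_force: 20.0
```

send_rows([
  [[0, 0, 0], [0, 0, 0], 0.3],
  [[0, 0, 0], [0, 0, 0], 0.3],
  [[0, 0, 0], [0, 0, 0], 0.3],
])

```text
time: 49.63
tool_pos: [0.5154, 0.0624, 0.1034]
tcp_rot: [0.708, -0.707, 0.0, -0.0]
wrist_force: [-2.1, -0.7, 5.3]
opening: 0.0452
finger_force: 20.0
```

```bash
python3 - <<'E'
from station import arm
from h import *
o=arm.get_obs(); go(o,(.5574,-.2495,.1028))
E
```

```text
pos [0.5154 0.0624 0.1034] yaw_y -179.94 shift units [12.479 -1.668  0.025] t 49.6333
```

send_rows([
  [[0, 0, -0.3], [0, 0, 0], 0.3],
  [[0, 0, -0.7], [0, 0, 0], 0.3],
  [[0, 0, -0.8], [0, 0, 0], 0.3],
  [[0, 0, -0.8], [0, 0, 0], 0.3],
  [[0, 0, -0.8], [0, 0, 0], 0.3],
])

```text
time: 50.05
tool_pos: [0.5148, 0.0622, 0.1887]
tcp_rot: [0.707, -0.707, -0.0, 0.0]
wrist_force: [0.4, -0.1, -3.3]
opening: 0.0458
finger_force: 20.0
```

send_rows([
  [[0, 0, -0.6], [0, 0, 0], 0.3],
  [[0.83, -0.11, 0], [0, 0, 0], 0.3],
  [[0.83, -0.11, 0], [0, 0, 0], 0.3],
  [[0.83, -0.11, 0], [0, 0, 0], 0.3],
  [[0.83, -0.11, 0], [0, 0, 0], 0.3],
])

```text
time: 50.47
tool_pos: [0.526, -0.0213, 0.203]
tcp_rot: [0.708, -0.707, -0.0, 0.0]
wrist_force: [-0.1, 0.1, -3.0]
opening: 0.0453
finger_force: 20.0
```

send_rows([
  [[0.83, -0.11, 0], [0, 0, 0], 0.3],
  [[0.83, -0.11, 0], [0, 0, 0], 0.3],
  [[0.83, -0.11, 0], [0, 0, 0], 0.3],
  [[0.83, -0.11, 0], [0, 0, 0], 0.3],
  [[0.83, -0.11, 0], [0, 0, 0], 0.3],
])

```text
time: 50.88
tool_pos: [0.5398, -0.1253, 0.2028]
tcp_rot: [0.707, -0.707, -0.0, 0.0]
wrist_force: [0.5, -0.4, -2.9]
opening: 0.0455
finger_force: 20.0
```

send_rows([
  [[0.83, -0.11, 0], [0, 0, 0], 0.3],
  [[0.83, -0.11, 0], [0, 0, 0], 0.3],
  [[0.83, -0.11, 0], [0, 0, 0], 0.3],
  [[0.83, -0.11, 0], [0, 0, 0], 0.3],
  [[0.83, -0.12, 0], [0, 0, 0], 0.3],
])

```text
time: 51.3
tool_pos: [0.5539, -0.229, 0.2027]
tcp_rot: [0.707, -0.707, -0.001, 0.0]
wrist_force: [0.7, -0.2, -2.7]
opening: 0.0455
finger_force: 20.0
```

send_rows([
  [[0.85, -0.12, 0], [0, 0, 0], 0.3],
  [[0, 0, 0], [0, 0, 0], 0.3],
  [[0, 0, 0.8], [0, 0, 0], 0.3],
  [[0, 0, 0.8], [0, 0, 0], 0.3],
  [[0, 0, 0.8], [0, 0, 0], 0.3],
])

```text
time: 51.72
tool_pos: [0.557, -0.2491, 0.1423]
tcp_rot: [0.707, -0.707, -0.0, -0.0]
wrist_force: [0.2, -0.3, -3.0]
opening: 0.0453
finger_force: 20.0
```

send_rows([
  [[0, 0, 0.6], [0, 0, 0], 0.3],
  [[0, 0, 0.3], [0, 0, 0], 0.3],
  [[0, 0, 0], [0, 0, 0], 0.3],
  [[0, 0, 0], [0, 0, 0], 0.3],
  [[0, 0, 0], [0, 0, 0], 0.3],
])

```text
time: 52.13
tool_pos: [0.5581, -0.2494, 0.1217]
tcp_rot: [0.708, -0.707, 0.001, -0.0]
wrist_force: [-0.3, 0.1, -2.1]
opening: 0.0462
finger_force: 20.0
```

```bash
python3 - <<'E'
from station import arm
from h import *
o=arm.get_obs(); go(o,(.5574,-.2495,.1106))
E
```

```text
pos [ 0.5581 -0.2494  0.1217] yaw_y -179.92 shift units [0.004 0.028 0.444] t 52.1333
```

send_rows([
  [[0, 0.02, 0.22], [0, 0, 0], 0.3],
  [[0, 0, 0.18], [0, 0, 0], 0.3],
  [[0, 0, 0], [0, 0, 0], 0.3],
  [[0, 0, 0], [0, 0, 0], 0.3],
  [[0, 0, 0], [0, 0, 0], 0.3],
])

```text
time: 52.55
tool_pos: [0.5573, -0.2495, 0.111]
tcp_rot: [0.707, -0.707, 0.0, -0.0]
wrist_force: [0.3, -0.8, 0.8]
opening: 0.0455
finger_force: 20.0
```

send_rows([
  [[0, 0, 0.04], [0, 0, 0], 0.3],
  [[0, 0, 0], [0, 0, 0], 0.3],
  [[0, 0, 0], [0, 0, 0], 0.3],
])

```text
time: 52.8
tool_pos: [0.5573, -0.2496, 0.111]
tcp_rot: [0.708, -0.707, 0.001, -0.0]
wrist_force: [-2.3, 1.0, 9.5]
opening: 0.0455
finger_force: 20.0
```

send_rows([
  [[0, 0, 0], [0, 0, 0], 0.6],
  [[0, 0, 0], [0, 0, 0], 0.7],
  [[0, 0, 0], [0, 0, 0], 0.85],
  [[0, 0, 0], [0, 0, 0], 1],
  [[0, 0, 0], [0, 0, 0], 1],
])

```text
time: 53.22
tool_pos: [0.5567, -0.2493, 0.1093]
tcp_rot: [0.707, -0.707, -0.0, 0.0]
wrist_force: [0.4, -0.6, -0.0]
opening: 0.0735
finger_force: 0.0
```

send_rows([
  [[0, 0, 0], [0, 0, 0], 1],
  [[0, 0, -0.4], [0, 0, 0], 1],
  [[0, 0, -0.9], [0, 0, 0], 1],
  [[0, 0, -0.9], [0, 0, 0], 1],
  [[0, 0, -0.9], [0, 0, 0], 1],
])

```text
time: 53.63
tool_pos: [0.5567, -0.2494, 0.1886]
tcp_rot: [0.708, -0.707, -0.0, 0.0]
wrist_force: [0.4, -0.2, 0.9]
opening: 0.0876
finger_force: 0.0
```

send_rows([
  [[0, 0, -0.9], [0, 0, 0], 1],
  [[0, 0, -0.9], [0, 0, 0], 1],
  [[0, 0, -0.8], [0, 0, 0], 1],
  [[0, 0, 0], [0, 0, 0], 1],
  [[0, 0, 0], [0, 0, 0], 1],
])

```text
time: 54.05
tool_pos: [0.5574, -0.2494, 0.2542]
tcp_rot: [0.707, -0.707, 0.001, -0.001]
wrist_force: [-0.8, 0.6, -0.9]
opening: 0.0877
finger_force: 0.0
```

```bash
python3 - <<'E'
from station import arm,viewer
from h import *
import cv2
go(arm.get_obs(),(.5574,-.2495,.25))
w=viewer.read_camera("wrist"); s=viewer.read_camera("scene")
for n,c in (("before",dict(np.load("wrist2.npz"))),("after",w)):
  p=cloud(c).reshape(-1,3)
  for k,(x,y,r,lo,hi) in dict(jar=(.5385,-.3865,.035,.121,.129),shaker=(.5573,-.2493,.03,.155,.165),cap=(.4748,-.308,.022,.136,.146),tin=(.475,-.307,.042,.126,.133),weight=(.47,-.2,.025,.04,.058)).items():
    d=np.hypot(p[:,0]-x,p[:,1]-y); q=p[(p[:,2]>lo)&(p[:,2]<hi)&(d<r)]
    print(n,k,len(q),((q.min(0)+q.max(0))/2).round(4),np.ptp(q,axis=0).round(3))
    if k=="tin": print(cv2.minAreaRect((q[:,:2]*1000).astype(np.float32)))
cv2.imwrite("pics/s8.png",cv2.resize(s["img"][180:300,60:440,::-1],None,fx=2.1,fy=2.1,interpolation=cv2.INTER_CUBIC))
E
```

```text
pos [ 0.5574 -0.2494  0.2542] yaw_y -179.94 shift units [0.002 0.002 0.166] t 54.05
before jar 3594 [ 0.539  -0.387   0.1245] [0.053 0.053 0.007]
before shaker 1658 [ 0.5577 -0.2502  0.1585] [0.04  0.04  0.007]
before cap 1134 [ 0.4748 -0.3088  0.1393] [0.031 0.031 0.006]
before tin 2367 [ 0.4751 -0.3088  0.1293] [0.061 0.061 0.006]
((474.7475891113281, -308.8183288574219), (52.003150939941406, 52.425018310546875), 75.81109619140625)
before weight 239 [ 0.4702 -0.1988  0.0467] [0.03  0.029 0.013]
after jar 3518 [ 0.5398 -0.387   0.1244] [0.053 0.053 0.007]
after shaker 1627 [ 0.5585 -0.251   0.1585] [0.039 0.04  0.007]
after cap 1110 [ 0.4762 -0.3069  0.1391] [0.031 0.031 0.006]
after tin 2317 [ 0.4767 -0.3069  0.1295] [0.061 0.06  0.007]
((476.3908996582031, -307.1351318359375), (52.008689880371094, 51.96672821044922), 76.34352111816406)
after weight 251 [ 0.4701 -0.1981  0.0467] [0.03  0.03  0.013]
```

View pics/s8.png

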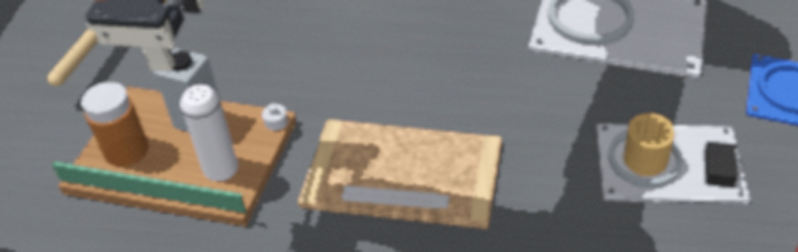

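The jar, tin and shaker are back upright within about 2 mm of their starting positions. The mould stands in the ring at (648,143), and the weight, tweezers and graphite look undisturbed.

```bash
python3 -c "
from station import close_job
print(close_job())"
```

```text
the job is handed in; nothing more can be done
None
```

The job is done and handed in at about 54 s: the mould stands upright in the seat ring, the jar, tin and shaker are back upright within about 2 mm of their starting spots, and the weight, tweezers and graphite block were left alone.

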